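# Leak test: close the bleed cap and hold the valve disc flush on the sloped seat

## Task

Get the leak-test stand ready and seal it: first screw the black bleed cap clockwise until it stops, then pick up the bronze butterfly disc by its ridge and lay its flat underside flush and centred on the stand's sloped seat. Push the sprung seat in by about half of its travel and finish like that, still gripping the disc and holding it flush and pressed. Leave the other parts on the table alone.

Things in the scene. Friction and masses are not known exactly. Their poses are not given: they have to be found in the camera images.
- cap_grip (a point): Grip point of the black plastic bleed cap: 44 mm round, 14 mm tall, with an upright wing on top (44 long, 14 thick, 29 mm tall). It turns on a 48 mm round pot on the test stand's arm, 140 mm from the seat's pivot, and cannot come off. The point is on the upright turning axis, 13 mm below the wing's top, 90 mm above the table; x along the wing, y across its thickness, z up.
- cap (a joint): Angle of the bleed cap in rad: 0 is loosest, it grows clockwise seen from above, and it stops at 1.4 (closed). It starts between 0 and 0.35, needs about 0.06 N m to turn, and stays where it is left.
- seat_face (a point): Centre of the sloped seat on the fixed leak-test stand: flat round steel face, 84 mm across, with a flat black rubber ring (56 mm outside) about a small port. z is the face's outward normal, leaning up and to the robot's side; y is level across the slope; x points up the slope. The centre is 0.124 to 0.131 m above the table.
- cradle (a joint): Slope of the seat in rad from level, between 0.28 and 0.6 and different each time; the pivot is clamped tight and does not yield.
- seat (a joint): How far the sprung seat is pushed in along its own normal, in m: 0 is fully out, stop at 0.014. The spring starts to yield at about 7 N and takes about 18 N at the stop (0.8 N per mm); its slope does not change as it sinks.
- disc_grip (a point): Grip point of the loose bronze butterfly disc (0.38 kg): round plate, 76 mm across, 8 mm thick, flat underneath, with an upright ridge across its top, 54 mm long, 16 mm thick, top 40 mm above the underside. The point is in mid-ridge, 28 mm above the underside; x along the ridge, y across its thickness, z away from the flat side. Starts flat on the table, ridge up.
- manifold_mid (a point): Bystander: yellow plastic manifold block, 70 x 45 x 40 mm, loose; point at its centre.
- handle: Bystander: chrome valve handle with a ball end, 103 mm long, 30 mm tall, loose; origin under its middle.
- plug0: Bystander: black rubber plug, 38 mm across, 30 mm tall, loose; origin under its centre.
- plug1: Bystander: a second black rubber plug, 38 mm across, 30 mm tall, loose; origin under its centre.
- collar: Bystander: brass ring, 56 mm across, 14 mm tall, loose; origin under its centre.
- wrench: Bystander: steel wrench lying flat behind the stand, loose; origin under its middle.
Mind the look-alikes: they are no part of the job. Of the things like the part that bears disc_grip, leave any that is blue or orange; of the rest the larger one is meant.

How it is judged (in metres and radians):
On the way, in this order (a step that is already met when the one before it is completed fails the run):
1. the bleed cap is screwed closed before the disc touches the seat (value of joint cap above 1.25 rad and distance between disc_grip and seat_face above 0.06 m), for 0.2 s.
2. the disc is lifted off the table in the gripper (height (world z) of disc_grip above 0.05 m and contact force between the fingers and disc above 1 N), for 0.2 s.
At the end, for the whole second after the job is handed in: Cap closed (over 1.25 of 1.4 rad). Disc still gripped, ridge outward, flush on the sloped seat (within 0.04 rad, underside within 2-3 mm of the face), centred within 10 mm each way, held still with the sprung seat pushed in 3 to 12 mm of its 14 mm (value of joint cap above 1.25 rad and angle between the z axis of disc_grip and the z axis of seat_face, either way round below 0.04 rad and z of disc_grip in the frame of seat_face between 0.025 and 0.03 m and x of disc_grip in the frame of seat_face between -0.01 and 0.01 m and y of disc_grip in the frame of seat_face between -0.01 and 0.01 m and value of joint seat between 0.003 and 0.012 m and contact force between disc and seat above 4 N and contact force between the fingers and disc above 3 N and linear speed of disc below 0.01 m/s); the arm keeps its last pose, push and grip.
It fails at once if one of the other loose parts is moved by more than 40 mm (distance of any of manifold_mid, handle, plug0, plug1, collar, wrench from where it was at the start of the episode above 0.04 m).
It also fails if it takes over 58 s, if anything falls off the work surface, if the arm or the gripper's body presses on something with over 40 N, if the wrist force passes 120 N, or if a joint passes its speed limit or range.

## Robot

A 6-joint arm with a two-finger parallel gripper is mounted at the origin on the work surface. World frame = base frame: x ahead of the robot, y to its left, z up, the work surface at z = 0. Lengths are in m, angles in degrees, forces in N, time in s.
With the tool pointing down it reaches from about 0.25 to 0.725 m from the base axis. Payload 9.7 kg.
Tool frame: the origin (TCP) lies on the centre line of the jaws, within the pads' length; the fingertips stand 19 mm ahead of it and the grasp point (between the pads) is the TCP (bot.tcp_to_tips is the z of the fingertips in the tool frame, in m); z points along the fingers, y is the line along which they close (so a half turn about z gives the same grasp; the last joint's range is limited). The gripper opens to 85 mm and grips with 20 to 120 N. Pads are 22 mm wide; open, the fingers measure 114 mm over their backs; the gripper's body (76 mm by 85 mm) begins 54 mm behind the grasp point. The pads swing forward as they close: fully open they stand 13 mm farther back than shut.
Start: joints at [69.614, 4.979, 10.078, 95.1, 0, 90], TCP at [0.192, 0.516, 0.25] pointing down, gripper open.
Joint ranges: [-179.16, 179.16], [-48.56, 103.87], [-65.8, 70.77], [-126.05, 130.52], [-82.76, 87.17], [-180, 180]. Speed limits (degrees/s): [127.2, 127.2, 147.25, 180, 180, 180].

## Interface

Orientations are given as [roll, pitch, yaw] about the fixed x, y, z axes, in that order (R = Rz(yaw) Ry(pitch) Rx(roll)).
In Python, from workcell import bot gives the robot as it stands. The module is installed in compiled form; this text tells all that it offers.
- The arm moves only by the tool play_rows, never from a script. Its argument "increments" is a list of rows, each an object with "slide": the shift along the tool's x, y, z in mm, a list of three; "angular": the turn, a rotation vector about the tool's x, y, z in degrees, a list of three; "claw": the opening, from -1 (shut) to 1 (fully open). In form: [{"slide": [x, y, z], "angular": [rx, ry, rz], "claw": claw}, ...]. A call has 1 to 8 rows; each row shifts and turns the commanded pose from where the row before left it, along the tool's axes as they then stand; what a row does not reach is not made up. A row lasts 1/10 s, in which the tool goes at most 50 mm and 8.59 degrees, less where a joint would pass 70% of its speed; a pose out of reach is approached as far as the arm can. A call is refused whole if a number of a shift passes 50 or a number of a turn 8.59, either way. A call with a gripper value outside its range is refused whole. The fingers move at their own pace and stop on an object; "squeeze" is the grip in N (left out, the last holds). Time passes only in rows, so rows that do not move let the fingers close. It gives the time, the measured TCP pose, the force, the opening and the grip force at its end, in the units of the state.
- bot.get_obs(): the state, without advancing time (a new reading comes with each control period).
- bot.camera(name): name is "side" or "top" or "wrist"; returns the picture (420x560x3 uint8, red, green, blue); there is no depth.
- bot.camera_info(name): a dict with "fovy" (degrees; the focal length in pixels is half the picture's height over the tangent of half this angle, whatever the lens; pixels are square), "cx", "cy" (the principal point, pixels), "R" (3x3) and "t" (3): a world point X has camera coordinates R X + t. Camera axes: x right, y down, z forward; pixel columns grow to the right and rows downward; lengths in m; the calibration is good to about 2 mm. A picture is of the moment at which its call begins: read the wrist's pose just before it. camera_info takes no time and is no camera call; for the wrist camera it gives the pose at the moment of the call.
- bot.job_done(): hands the job in; it is judged then, once.
The state is a dict: "time": time; "q": joint angles; "qd": joint speeds; "joint_efforts": joint torques, N m; "ee_pos": TCP position; "tcp_rot": TCP orientation; "wrist_force": force on the tool from outside, world axes, zero at the start; "torque": the same for the moment, N m; "opening": finger opening in m; "grasp_force": force on a finger pad.
Only numpy, scipy, OpenCV 4.12 (cv2) and the standard library are available. Lean on these libraries where they do the work, as an engineer would, in place of code of your own. Each camera call takes 0.05 s, during which the arm holds its last target. There are 200 camera calls.

## Working session

There is one attempt and no reset: what is moved stays moved. The work goes in short steps, Python scripts to look and compute and a tool call to move; the robot and the scene stay as the last step left them, time stands still between calls to the robot, and variables do not carry over. Pictures are saved under pics/ and viewed, at most 10 in all, crops included, and the job is handed in when it is done.

Besides the shell and the picture viewer there is one more tool, called after "Call:" as name(argument=value, ...) on one line, values as JSON. play_rows: Moves the arm, as the interface text tells. Its arguments: {"type":"object","properties":{"increments":{"type":"array"},"squeeze":{"type":"number"}},"required":["increments"]}

```bash
mkdir -p pics
python3 - <<'E'
from workcell import bot
import cv2, numpy as np
print(bot.get_obs())
for n in ("side","top"):
    im=bot.camera(n); cv2.imwrite(f"pics/{n}0.png",im[:,:,::-1]); i=bot.camera_info(n); print(n,i)
E
```

```text
{'time': 0.0, 'q': array([ 6.96164263e+01,  5.01100664e+00,  1.00338698e+01,  9.51001621e+01,
       -5.13332579e-04,  8.99990969e+01]), 'qd': array([-0.01644772,  0.00221008, -0.00906062,  0.03059762,  0.0386182 ,
        0.02039288]), 'joint_efforts': array([ 1.57101225e-03, -5.20383596e+01,  4.64810264e+01,  1.60456676e-02,
        4.47708396e-05, -6.92441517e-07]), 'ee_pos': array([0.19149523, 0.51536051, 0.24957872]), 'tcp_rot': array([-1.79922701e+02,  5.12113750e-04,  1.59617330e+02]), 'wrist_force': array([-0.30145889, -1.08197327,  0.29954414]), 'torque': array([-0.00165396, -0.00973909,  0.01076702]), 'grasp_force': 0.0, 'opening': 0.08527854041814685}
side {'fovy': 45.08416599421224, 'cx': 274.06836674678374, 'cy': 201.9801553027801, 'R': array([[-0.99408825, -0.10790247,  0.01206708],
       [-0.08166653,  0.66984866, -0.73799279],
       [ 0.07154813, -0.73461543, -0.6747007 ]]), 't': array([0.54744391, 0.07665018, 1.38858416])}
top {'fovy': 47.82837098446232, 'cx': 273.10588313593416, 'cy': 202.30430144187875, 'R': array([[-8.43025546e-04, -9.99623798e-01,  2.74144373e-02],
       [-9.88387396e-01, -3.33277974e-03, -1.51918558e-01],
       [ 1.51952772e-01, -2.72241555e-02, -9.88012753e-01]]), 't': array([0.04830205, 0.54334989, 1.13756018])}
```

View pics/side0.png

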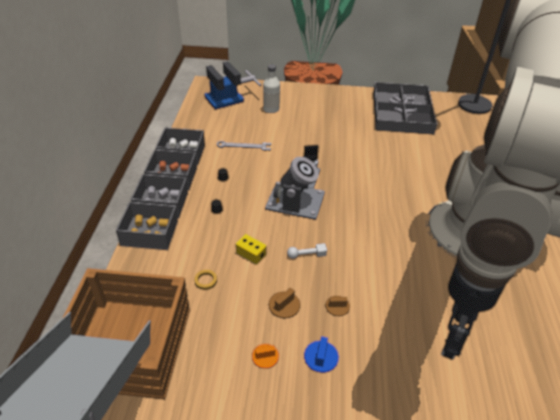

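View pics/top0.png

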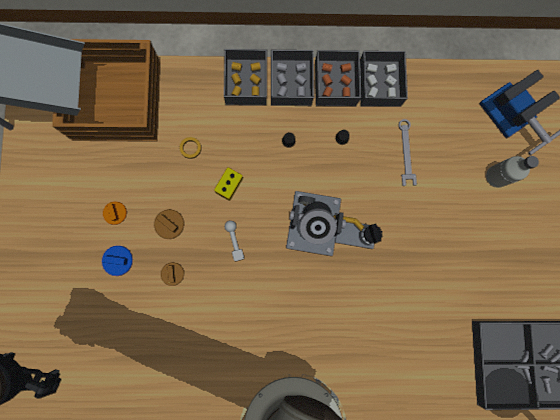

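The side view shows the large bronze disc at (285,304) and the small decoy at (338,305). The seat is at (306,170) and the cap at (311,150). In the top view the disc is at (169,224), the seat at (318,228) and the cap at (373,233).

```bash
cat > h.py <<'E'
from workcell import bot
import cv2, numpy as np
from scipy.spatial.transform import Rotation as Ro
def K(i):
    f=210/np.tan(np.radians(i['fovy']/2)); return f
def ray(i,uv):
    d=np.array([(uv[0]-i['cx'])/K(i),(uv[1]-i['cy'])/K(i),1.]); R=np.array(i['R']); return -R.T@i['t'], R.T@d
def onz(i,uv,z):
    o,d=ray(i,uv); return o+d*(z-o[2])/d[2]
def tri(i1,u1,i2,u2):
    o1,d1=ray(i1,u1);o2,d2=ray(i2,u2); s=np.linalg.lstsq(np.c_[d1,-d2],o2-o1,rcond=None)[0]
    a=o1+d1*s[0];b=o2+d2*s[1]; return (a+b)/2,np.linalg.norm(a-b)
def proj(i,X):
    c=np.array(i['R'])@X+i['t']; return c[:2]/c[2]*K(i)+[i['cx'],i['cy']]
E
python3 - <<'E'
from h import *
s=bot.camera_info('side');t=bot.camera_info('top')
print('seat',tri(t,(318,228),s,(306,170)))
print('cap',tri(t,(373,233),s,(311,150)),onz(t,(373,233),.1))
print('disc',onz(t,(169,224),.008), onz(s,(285,304),.008))
T=cv2.imread('pics/top0.png');S=cv2.imread('pics/side0.png')
a=cv2.resize(T[180:270,280:395],(575,450),interpolation=cv2.INTER_CUBIC)
c=cv2.resize(T[200:250,145:195],(225,225),interpolation=cv2.INTER_CUBIC)
d=cv2.resize(S[280:330,260:310],(225,225),interpolation=cv2.INTER_CUBIC)
cv2.imwrite('pics/z0.png',np.hstack([a,np.vstack([c,d])]))
E
```

```text
seat (array([ 0.47080226, -0.05198404,  0.12270099]), np.float64(0.000889091813635875))
cap (array([ 0.46239383, -0.18629028,  0.092002  ]), np.float64(0.0004911368319421366)) [ 0.46193265 -0.1843919   0.1       ]
disc [0.49202174 0.31112882 0.008     ] [0.4910682 0.3121801 0.008    ]
```

View pics/z0.png

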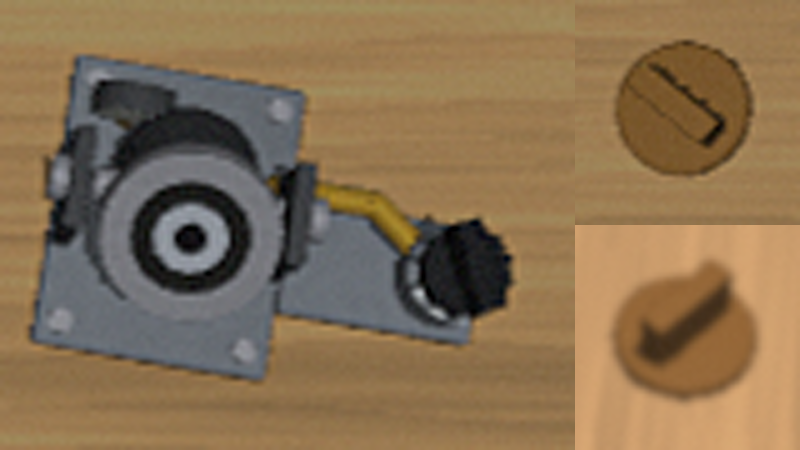

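The crop shows the cap wing running roughly along world x and the disc ridge near yaw 50°. I'll move over the disc, take a wrist image, then go on to the cap.

```bash
cat >> h.py <<'E'
import json
def rows(p1,R1,n,claw,p0=None,R0=None):
    o=bot.get_obs()
    p=np.array(o['ee_pos']) if p0 is None else np.array(p0); R=Ro.from_euler('xyz',o['tcp_rot'],degrees=True) if R0 is None else R0
    w=(R.inv()*R1).as_rotvec(degrees=True)/n; d=(np.array(p1)-p)/n; out=[]
    for k in range(n):
        Rk=R*Ro.from_rotvec(w*k,degrees=True)
        out.append(dict(slide=[round(float(x),1) for x in Rk.inv().apply(d)*1000],angular=[round(float(x),2) for x in w],claw=claw))
    for i in range(0,n,8): print(json.dumps(out[i:i+8]))
def down(yaw): return Ro.from_euler('xyz',[180,0,yaw],degrees=True)
E
python3 -c "
from h import *
rows([.46,.31,.27],down(100),8,1)"
```

```text
[{"slide": [-40.4, -12.4, -2.5], "angular": [-0.01, 0.0, 7.45], "claw": 1}, {"slide": [-41.7, -7.0, -2.5], "angular": [-0.01, 0.0, 7.45], "claw": 1}, {"slide": [-42.2, -1.6, -2.5], "angular": [-0.01, 0.0, 7.45], "claw": 1}, {"slide": [-42.1, 3.9, -2.5], "angular": [-0.01, 0.0, 7.45], "claw": 1}, {"slide": [-41.2, 9.3, -2.5], "angular": [-0.01, 0.0, 7.45], "claw": 1}, {"slide": [-39.6, 14.6, -2.5], "angular": [-0.01, 0.0, 7.45], "claw": 1}, {"slide": [-37.4, 19.6, -2.5], "angular": [-0.01, 0.0, 7.45], "claw": 1}, {"slide": [-34.6, 24.3, -2.5], "angular": [-0.01, 0.0, 7.45], "claw": 1}]
```

Call:
play_rows(increments=[{"slide": [-40, -12, -2.5], "angular": [0, 0, 7.5], "claw": 1}, {"slide": [-42, -7, -2.5], "angular": [0, 0, 7.5], "claw": 1}, {"slide": [-42, -2, -2.5], "angular": [0, 0, 7.5], "claw": 1}, {"slide": [-42, 4, -2.5], "angular": [0, 0, 7.5], "claw": 1}, {"slide": [-41, 9, -2.5], "angular": [0, 0, 7.5], "claw": 1}, {"slide": [-40, 15, -2.5], "angular": [0, 0, 7.5], "claw": 1}, {"slide": [-37, 20, -2.5], "angular": [0, 0, 7.5], "claw": 1}, {"slide": [-35, 24, -2.5], "angular": [0, 0, 7.5], "claw": 1}])

```text
time: 0.9
ee_pos: [0.4603, 0.3082, 0.2701]
tcp_rot: [-180.0, 0.0, 99.3]
wrist_force: [0.4, 1.1, 0.7]
opening: 0.0853
grasp_force: 0.0
```

Run:
```python
from h import *
i=bot.camera_info('wrist'); im=bot.camera('wrist'); cv2.imwrite('pics/w1.png',im[:,:,::-1]); o=bot.get_obs()
print(o['q'],o['ee_pos'],o['tcp_rot']); print(i)
R=Ro.from_euler('xyz',o['tcp_rot'],degrees=True)
print('cam in tool',R.inv().apply(-i['R'].T@i['t']-o['ee_pos']), R.inv().as_matrix()@i['R'].T)
```

```text
[ 33.36300866   6.21271362  13.59886681  97.3856031   -0.12661291
 114.69884189] [0.46412941 0.30490342 0.26982866] [1.79946595e+02 1.14800063e-01 9.86641127e+01]
{'fovy': 69.64494598981823, 'cx': 284.84879831562415, 'cy': 209.78523645879955, 'R': array([[ 9.86929781e-01,  1.61149059e-01, -7.67103080e-04],
       [ 1.54757371e-01, -9.46435999e-01,  2.83388525e-01],
       [ 4.49417801e-02, -2.79803290e-01, -9.59004878e-01]]), 't': array([-0.50340148,  0.17923173,  0.46224431])}
cam in tool [ 0.07646792 -0.0041979  -0.12244494] [[ 0.01063889 -0.95951447 -0.28145833]
 [ 0.999942    0.01068102  0.00138449]
 [ 0.00167783 -0.28145674  0.95957245]]
```

View pics/w1.png

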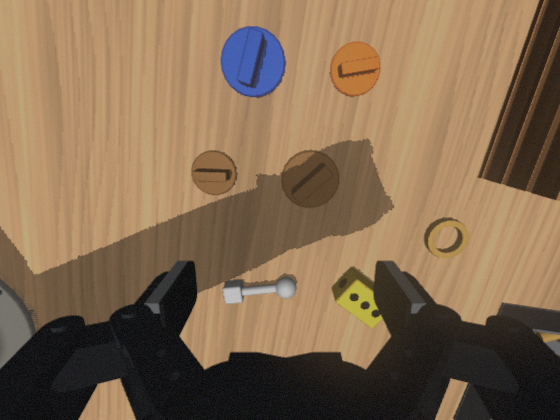

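Wrist view: the large bronze disc is at (310,180) with its ridge from (293,195) to (328,168). The small decoy is at (214,172). Next I go above the cap.

```bash
python3 -c "
from h import *
i=bot.camera_info('wrist')
a=onz(i,(293,195),.04);b=onz(i,(328,168),.04);print(a,b,np.degrees(np.arctan2(*(b-a)[1::-1])),'plate',onz(i,(310,179.5),.008))
rows([.45,-.186,.26],down(200),14,1)"
```

```text
[0.4754914  0.29342881 0.04      ] [0.51078471 0.33157173 0.04      ] 47.22218821766601 plate [0.49597422 0.30936731 0.008     ]
[{"slide": [-34.5, -6.3, 0.8], "angular": [-0.0, 0.01, -7.24], "claw": 1}, {"slide": [-33.4, -10.6, 0.8], "angular": [-0.0, 0.01, -7.24], "claw": 1}, {"slide": [-31.8, -14.7, 0.8], "angular": [-0.0, 0.01, -7.24], "claw": 1}, {"slide": [-29.7, -18.6, 0.7], "angular": [-0.0, 0.01, -7.24], "claw": 1}, {"slide": [-27.2, -22.2, 0.7], "angular": [-0.0, 0.01, -7.24], "claw": 1}, {"slide": [-24.1, -25.4, 0.7], "angular": [-0.0, 0.01, -7.24], "claw": 1}, {"slide": [-20.7, -28.3, 0.7], "angular": [-0.0, 0.01, -7.24], "claw": 1}, {"slide": [-17.0, -30.7, 0.7], "angular": [-0.0, 0.01, -7.24], "claw": 1}]
[{"slide": [-13.0, -32.6, 0.7], "angular": [-0.0, 0.01, -7.24], "claw": 1}, {"slide": [-8.8, -34.0, 0.7], "angular": [-0.0, 0.01, -7.24], "claw": 1}, {"slide": [-4.5, -34.8, 0.7], "angular": [-0.0, 0.01, -7.24], "claw": 1}, {"slide": [-0.0, -35.1, 0.7], "angular": [-0.0, 0.01, -7.24], "claw": 1}, {"slide": [4.4, -34.8, 0.7], "angular": [-0.0, 0.01, -7.24], "claw": 1}, {"slide": [8.7, -34.0, 0.7], "angular": [-0.0, 0.01, -7.24], "claw": 1}]
```

Call:
play_rows(increments=[{"slide": [-34.5, -6, 0], "angular": [0, 0, -7.2], "claw": 1}, {"slide": [-33.5, -10.5, 0], "angular": [0, 0, -7.2], "claw": 1}, {"slide": [-32, -14.5, 0], "angular": [0, 0, -7.2], "claw": 1}, {"slide": [-29.5, -18.5, 0], "angular": [0, 0, -7.2], "claw": 1}, {"slide": [-27, -22, 0], "angular": [0, 0, -7.2], "claw": 1}, {"slide": [-24, -25.5, 0], "angular": [0, 0, -7.2], "claw": 1}, {"slide": [-20.5, -28.5, 0], "angular": [0, 0, -7.2], "claw": 1}, {"slide": [-17, -30.5, 0], "angular": [0, 0, -7.2], "claw": 1}])

```text
time: 1.75
ee_pos: [0.455, 0.0283, 0.2701]
tcp_rot: [-180.0, -0.0, 157.5]
wrist_force: [-0.1, 0.4, 0.2]
opening: 0.0853
grasp_force: 0.0
```

Call:
play_rows(increments=[{"slide": [-13, -32.5, 1], "angular": [0, 0, -7.2], "claw": 1}, {"slide": [-9, -34, 1], "angular": [0, 0, -7.2], "claw": 1}, {"slide": [-4.5, -35, 1], "angular": [0, 0, -7.2], "claw": 1}, {"slide": [0, -35, 1], "angular": [0, 0, -7.2], "claw": 1}, {"slide": [4.5, -35, 1], "angular": [0, 0, -7.2], "claw": 1}, {"slide": [9, -34, 1], "angular": [0, 0, -7.2], "claw": 1}, {"slide": [0, 0, 0], "angular": [0, 0, 0], "claw": 1}])

```text
time: 2.45
ee_pos: [0.4506, -0.1843, 0.2634]
tcp_rot: [180.0, -0.1, -159.5]
wrist_force: [-0.1, -0.8, -0.8]
opening: 0.0856
grasp_force: 0.0
```

Run:
```python
from h import *
i=bot.camera_info('wrist'); im=bot.camera('wrist'); cv2.imwrite('pics/w2.png',im[:,:,::-1]); o=bot.get_obs()
print(o['time'],o['q'],o['ee_pos'],o['tcp_rot']);np.save('w2i.npy',i,allow_pickle=True)
print('expected cap, seat px',proj(i,np.array([.462,-.186,.103])),proj(i,np.array([.471,-.052,.125])))
```

```text
2.5 [-2.20721698e+01 -3.34233494e+00  3.14817652e+00  9.65666347e+01
  8.55705488e-04 -4.23240037e+01] [ 0.45071349 -0.18275651  0.26359886] [ 1.79948112e+02 -5.57054933e-02 -1.59748141e+02]
expected cap, seat px [278.18159682 208.90160109] [405.97505432 270.83101967]
```

View pics/w2.png

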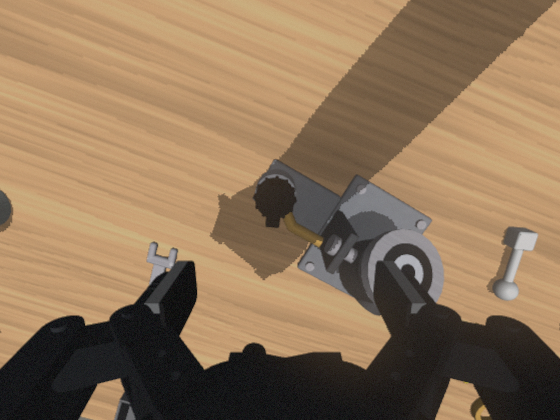

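The cap is at (275,198), in the gripper's shadow, and the seat is at (407,270). I'll zoom in with the contrast raised.

Run:
```python
import cv2,numpy as np
im=cv2.imread('pics/w2.png'); c=im[160:250,225:325].astype(float)
c=255*(np.clip(c/110,0,1)**.45)
a=cv2.resize(c.astype(np.uint8),(500,450),interpolation=cv2.INTER_CUBIC)
b=cv2.resize(im[220:320,355:450],(300,316),interpolation=cv2.INTER_CUBIC); b=np.vstack([b,np.zeros((134,300,3),np.uint8)])
cv2.imwrite('pics/z2.png',np.hstack([a,b]))
```

```text
(no output)
```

View pics/z2.png

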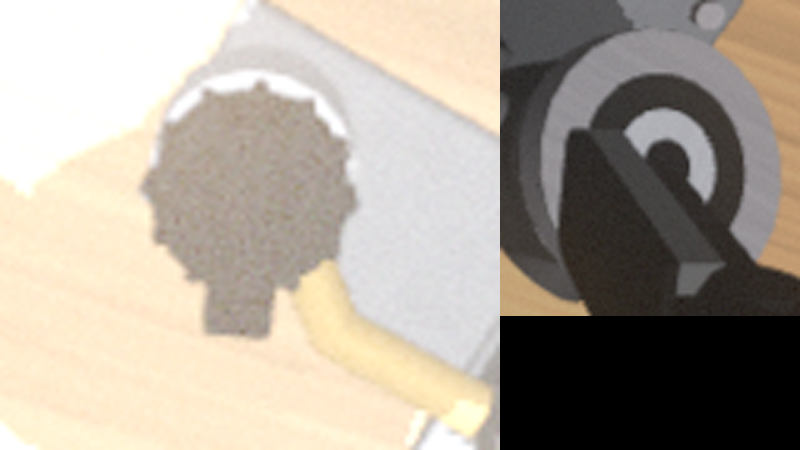

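Run:
```python
from h import *
i=np.load('w2i.npy',allow_pickle=True).item()
a=onz(i,(266,226.6),.103);b=onz(i,(279,227.6),.103);c=onz(i,(274.6,198),.074)
print(a,b,np.linalg.norm(a-b),np.degrees(np.arctan2(*(b-a)[1::-1])),'cap c',c)
m=(a+b)/2-c; print('wing dir',m[:2],np.linalg.norm(m[:2]),np.degrees(np.arctan2(m[1],m[0])))
im=cv2.imread('pics/top0.png'); t=bot.camera_info('top'); s=bot.camera_info('side')
print(proj(t,np.r_[c[:2],.074]),proj(s,np.r_[c[:2],.074]))
```

```text
[ 0.48338775 -0.19102399  0.103     ] [ 0.4798662  -0.17858423  0.103     ] 0.012928610216115653 105.80620253616036 cap c [ 0.4601277  -0.19136856  0.074     ]
wing dir [0.02149927 0.00656445] 0.022479116042635167 16.979181286899106
[373.35821287 234.70282643] [311.39992566 153.89268601]
```

Wing yaw is about 16.5° and the axis is near (0.4605, -0.190). I'll descend with tool yaw -163.5°.

```bash
python3 -c "
from h import *
print(bot.tcp_to_tips)
rows([.4605,-.190,.14],down(196.5),4,1)"
```

```text
0.019
[{"slide": [-1.7, -2.6, 30.9], "angular": [0.01, -0.01, 0.94], "claw": 1}, {"slide": [-1.7, -2.5, 30.9], "angular": [0.01, -0.01, 0.94], "claw": 1}, {"slide": [-1.8, -2.5, 30.9], "angular": [0.01, -0.01, 0.94], "claw": 1}, {"slide": [-1.8, -2.5, 30.9], "angular": [0.01, -0.01, 0.94], "claw": 1}]
```

Call:
play_rows(increments=[{"slide": [-1.7, -2.5, 31], "angular": [0, 0, 0.94], "claw": 1}, {"slide": [-1.7, -2.5, 31], "angular": [0, 0, 0.94], "claw": 1}, {"slide": [-1.8, -2.5, 31], "angular": [0, 0, 0.94], "claw": 1}, {"slide": [-1.8, -2.5, 31], "angular": [0, 0, 0.94], "claw": 1}, {"slide": [0, 0, 20], "angular": [0, 0, 0], "claw": 0.6}, {"slide": [0, 0, 14], "angular": [0, 0, 0], "claw": 0.2}, {"slide": [0, 0, 7], "angular": [0, 0, 0], "claw": 0}, {"slide": [0, 0, 0], "angular": [0, 0, 0], "claw": 0}])

```text
time: 3.3
ee_pos: [0.4609, -0.188, 0.099]
tcp_rot: [180.0, -0.0, -163.3]
wrist_force: [1.0, 0.5, 0.2]
opening: 0.0425
grasp_force: 0.0
```

Run:
```python
from h import *
i=bot.camera_info('wrist'); im=bot.camera('wrist'); o=bot.get_obs()
print(o['time'],o['ee_pos'],o['tcp_rot'],o['opening'],o['wrist_force'])
c=im[120:400,130:430,::-1].astype(float); c=255*(np.clip(c/160,0,1)**.6)
cv2.imwrite('pics/w3.png',cv2.resize(c.astype(np.uint8),(600,560)))
```

```text
3.35 [ 0.46122427 -0.18827074  0.09984157] [-1.79984315e+02  2.35460308e-02 -1.63348590e+02] 0.042682702299062125 [-0.35628144 -0.88508985  0.21460781]
```

View pics/w3.png

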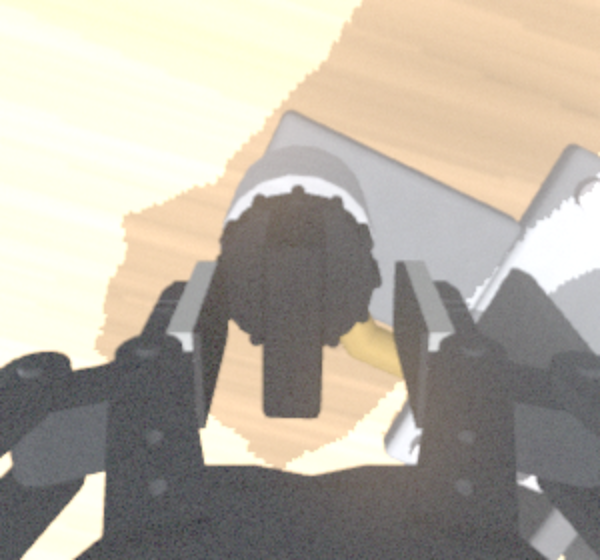

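The wing sits upright between the pads, from (297,245) to (292,415) in the crop, and is well aligned. I'll check the lateral offset.

Run:
```python
from h import *
i=bot.camera_info('wrist');o=bot.get_obs();R=Ro.from_euler('xyz',o['tcp_rot'],degrees=True)
for c in ((292,415),(296,245)):
    print(R.inv().apply(onz(i,(c[0]/2+130,c[1]/2+120),.103)-o['ee_pos']))
```

```text
[-0.01976264 -0.00333266 -0.0031494 ]
[ 0.0227574  -0.00210924 -0.00316721]
```

Call:
play_rows(increments=[{"slide": [1.5, -2.7, 1], "angular": [0, 0, 0.8], "claw": 0}, {"slide": [0, 0, 0], "angular": [0, 0, 0.8], "claw": -1}, {"slide": [0, 0, 0], "angular": [0, 0, 0], "claw": -1}, {"slide": [0, 0, 0], "angular": [0, 0, 0], "claw": -1}, {"slide": [0, 0, 0], "angular": [0, 0, 0], "claw": -1}], squeeze=50)

```text
time: 3.85
ee_pos: [0.4607, -0.192, 0.0991]
tcp_rot: [-179.9, 0.0, -165.0]
wrist_force: [-0.5, -3.7, 6.0]
opening: 0.0129
grasp_force: 51.7
```

Call:
play_rows(increments=[{"slide": [0, 0, 0], "angular": [0, 0, 8], "claw": -1}, {"slide": [0, 0, 0], "angular": [0, 0, 8], "claw": -1}, {"slide": [0, 0, 0], "angular": [0, 0, 8], "claw": -1}, {"slide": [0, 0, 0], "angular": [0, 0, 8], "claw": -1}, {"slide": [0, 0, 0], "angular": [0, 0, 8], "claw": -1}, {"slide": [0, 0, 0], "angular": [0, 0, 8], "claw": -1}, {"slide": [0, 0, 0], "angular": [0, 0, 8], "claw": -1}])

```text
time: 4.55
ee_pos: [0.461, -0.1907, 0.0991]
tcp_rot: [179.8, 0.0, 138.8]
wrist_force: [1.1, 5.2, 5.8]
opening: 0.0129
grasp_force: 51.8
```

Run:
```python
from h import *
o=bot.get_obs();print(o['ee_pos'],o['tcp_rot'],o['torque'],o['wrist_force'],o['q'])
```

```text
[ 0.46102666 -0.19073714  0.0990932 ] [1.79849034e+02 2.40014181e-02 1.38772562e+02] [ 1.07600061 -0.40205889  0.05296158] [1.13948269 5.18134441 5.82007465] [-22.54813363  -2.29953142 -14.05662134  78.1718227    0.13532741
  18.67935675]
```

Turned 56°, torque 0.05 N·m. I'll continue in small steps to the stop.

Call:
play_rows(increments=[{"slide": [0, 0, 0], "angular": [0, 0, 6], "claw": -1}, {"slide": [0, 0, 0], "angular": [0, 0, 3], "claw": -1}, {"slide": [0, 0, 0], "angular": [0, 0, 0], "claw": -1}])

```text
time: 4.85
ee_pos: [0.4612, -0.1906, 0.0991]
tcp_rot: [179.8, -0.0, 130.0]
wrist_force: [2.3, 4.6, 6.7]
opening: 0.0129
grasp_force: 51.8
```

Run:
```python
from h import *
o=bot.get_obs();print(o['ee_pos'],o['tcp_rot'],o['torque'],o['wrist_force'],o['q'])
```

```text
[ 0.46116542 -0.19055456  0.09905458] [ 1.79827844e+02 -3.31998761e-03  1.30014279e+02] [ 1.12119151 -0.45759797  0.11690089] [2.26252279 4.62393037 6.72473913] [-22.53277577  -2.29603513 -14.05756393  78.16204969   0.15430015
  27.45305353]
```

Call:
play_rows(increments=[{"slide": [0, 0, 0], "angular": [0, 0, 3], "claw": -1}, {"slide": [0, 0, 0], "angular": [0, 0, 3], "claw": -1}, {"slide": [0, 0, 0], "angular": [0, 0, 0], "claw": -1}])

```text
time: 5.15
ee_pos: [0.4612, -0.1906, 0.0991]
tcp_rot: [179.8, 0.0, 124.2]
wrist_force: [2.3, 5.2, 6.7]
opening: 0.013
grasp_force: 75.4
```

Run:
```python
from h import *
o=bot.get_obs();print(o['ee_pos'],o['tcp_rot'],o['torque'],o['wrist_force'],o['q'])
```

```text
[ 0.4612359  -0.19055575  0.09913477] [1.79845859e+02 4.08207689e-03 1.24173938e+02] [ 0.87186584 -0.33547947  1.91942802] [2.27766943 5.17310652 6.74462414] [-22.5150231   -2.29995828 -14.05242036  78.15947472   0.12657389
  33.31113114]
```

Torque jumped to 1.9 N·m, so the cap is on its stop. I release, rise and look at the seat from above.

Call:
play_rows(increments=[{"slide": [0, 0, 0], "angular": [0, 0, -1], "claw": 0.2}, {"slide": [0, 0, 0], "angular": [0, 0, 0], "claw": 0.2}, {"slide": [0, 0, 0], "angular": [0, 0, 0], "claw": 0.2}, {"slide": [0, 0, -15], "angular": [0, 0, 0], "claw": 0.2}, {"slide": [0, 0, -35], "angular": [0, 0, 0], "claw": 0.2}, {"slide": [0, 0, -45], "angular": [0, 0, 0], "claw": 0.2}, {"slide": [0, 0, -45], "angular": [0, 0, 0], "claw": 0.2}, {"slide": [0, 0, -35], "angular": [0, 0, 0], "claw": 0.5}])

```text
time: 5.95
ee_pos: [0.4602, -0.1916, 0.2772]
tcp_rot: [179.9, 0.1, 125.0]
wrist_force: [-0.1, 0.6, 0.3]
opening: 0.0634
grasp_force: 0.0
```

```bash
python3 -c "
from h import *
rows([.44,-.055,.29],down(180),8,1)"
```

```text
[{"slide": [15.4, 7.7, -1.6], "angular": [0.0, 0.02, -6.87], "claw": 1}, {"slide": [14.4, 9.5, -1.6], "angular": [0.0, 0.02, -6.87], "claw": 1}, {"slide": [13.1, 11.2, -1.6], "angular": [0.0, 0.02, -6.87], "claw": 1}, {"slide": [11.7, 12.7, -1.6], "angular": [0.0, 0.02, -6.87], "claw": 1}, {"slide": [10.1, 14.0, -1.6], "angular": [0.0, 0.02, -6.87], "claw": 1}, {"slide": [8.4, 15.1, -1.6], "angular": [0.0, 0.02, -6.87], "claw": 1}, {"slide": [6.5, 16.0, -1.6], "angular": [0.0, 0.02, -6.87], "claw": 1}, {"slide": [4.6, 16.6, -1.6], "angular": [0.0, 0.02, -6.87], "claw": 1}]
```

Call:
play_rows(increments=[{"slide": [15.5, 7.5, -1.5], "angular": [0, 0, -6.9], "claw": 1}, {"slide": [14.5, 9.5, -1.5], "angular": [0, 0, -6.9], "claw": 1}, {"slide": [13, 11, -1.5], "angular": [0, 0, -6.9], "claw": 1}, {"slide": [11.5, 12.5, -1.5], "angular": [0, 0, -6.9], "claw": 1}, {"slide": [10, 14, -1.5], "angular": [0, 0, -6.9], "claw": 1}, {"slide": [8.5, 15, -1.5], "angular": [0, 0, -6.9], "claw": 1}, {"slide": [6.5, 16, -1.5], "angular": [0, 0, -6.9], "claw": 1}, {"slide": [4.5, 16.5, -1.5], "angular": [0, 0, -6.9], "claw": 1}])

```text
time: 6.75
ee_pos: [0.4393, -0.0551, 0.2865]
tcp_rot: [-180.0, 0.1, -179.5]
wrist_force: [-0.6, -0.2, -1.0]
opening: 0.0852
grasp_force: 0.0
```

Call:
play_rows(increments=[{"slide": [-30, 0, 0], "angular": [0, 0, 0], "claw": 1}, {"slide": [-25, 0, 0], "angular": [0, 0, 0], "claw": 1}, {"slide": [0, 0, 0], "angular": [0, 0, 0], "claw": 1}])

```text
time: 7.05
ee_pos: [0.4964, -0.0553, 0.2853]
tcp_rot: [180.0, -0.0, -179.7]
wrist_force: [-0.4, 0.4, -0.4]
opening: 0.0854
grasp_force: 0.0
```

Run:
```python
from h import *
i=bot.camera_info('wrist'); im=bot.camera('wrist'); cv2.imwrite('pics/w4.png',im[:,:,::-1]); np.save('w4i.npy',i,allow_pickle=True); o=bot.get_obs()
print(o['time'],o['ee_pos'],o['tcp_rot'])
im=bot.camera('side'); cv2.imwrite('pics/side4.png',im[:,:,::-1])
im=bot.camera('top'); cv2.imwrite('pics/top4.png',im[:,:,::-1])
```

```text
7.1 [ 0.49511397 -0.05538107  0.28549072] [ 1.79997570e+02 -4.10659230e-02 -1.79739312e+02]
```

View pics/w4.png

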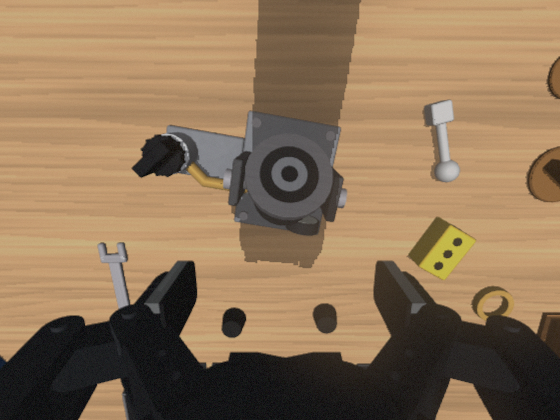

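The cap is now at (160,155) with its wing turned clockwise to closed. The seat ring is at (289,174). For an accurate slope I'll take an oblique close view from the +y side.

Run:
```python
from h import *
i=bot.camera_info('wrist');o=bot.get_obs();R=Ro.from_euler('xyz',o['tcp_rot'],degrees=True).as_matrix()
Rct=R.T@i['R'].T; pc=R.T@(-i['R'].T@i['t']-o['ee_pos'])
np.savez('cam.npz',Rct=Rct,pc=pc)
e=np.radians(44); zc=np.array([0,-np.cos(e),-np.sin(e)]); yc=np.array([0,np.sin(e),-np.cos(e)]); xc=np.cross(yc,zc)
Rt=np.c_[xc,yc,zc]@Rct.T; cam=np.array([.471,-.052,.125])-.28*zc
p=cam-Rt@pc; R1=Ro.from_matrix(Rt); print(p,R1.as_euler('xyz',degrees=True))
rows(p,R1,13,1)
```

```text
[0.47168278 0.07472879 0.1986966 ] [179.9742962  -62.46543795 -89.9358498 ]
[{"slide": [1.7, 10.0, 6.7], "angular": [3.73, 3.74, -6.15], "claw": 1}, {"slide": [0.2, 10.5, 6.1], "angular": [3.73, 3.74, -6.15], "claw": 1}, {"slide": [-1.4, 10.9, 5.4], "angular": [3.73, 3.74, -6.15], "claw": 1}, {"slide": [-2.9, 10.9, 4.5], "angular": [3.73, 3.74, -6.15], "claw": 1}, {"slide": [-4.3, 10.8, 3.6], "angular": [3.73, 3.74, -6.15], "claw": 1}, {"slide": [-5.6, 10.5, 2.5], "angular": [3.73, 3.74, -6.15], "claw": 1}, {"slide": [-6.9, 9.9, 1.5], "angular": [3.73, 3.74, -6.15], "claw": 1}, {"slide": [-8.0, 9.2, 0.4], "angular": [3.73, 3.74, -6.15], "claw": 1}]
[{"slide": [-8.9, 8.3, -0.8], "angular": [3.73, 3.74, -6.15], "claw": 1}, {"slide": [-9.6, 7.2, -1.9], "angular": [3.73, 3.74, -6.15], "claw": 1}, {"slide": [-10.2, 6.0, -3.0], "angular": [3.73, 3.74, -6.15], "claw": 1}, {"slide": [-10.5, 4.6, -4.0], "angular": [3.73, 3.74, -6.15], "claw": 1}, {"slide": [-10.7, 3.2, -4.9], "angular": [3.73, 3.74, -6.15], "claw": 1}]
```

Run:
```python
from h import *
z=np.load('cam.npz');Rct,pc=z['Rct'],z['pc']
e=np.radians(44); zc=np.array([0,-np.cos(e),-np.sin(e)]); yc=-np.array([0,np.sin(e),-np.cos(e)]); xc=np.cross(yc,zc)
Rt=np.c_[xc,yc,zc]@Rct.T; cam=np.array([.471,-.052,.125])-.26*zc
p=cam-Rt@pc; R1=Ro.from_matrix(Rt); print(p,R1.as_euler('xyz',degrees=True))
rows(p,R1,12,1)
```

```text
[0.47031722 0.01168768 0.23518645] [-179.95201783   29.53454298   90.03408457]
[{"slide": [2.0, 5.6, 4.2], "angular": [1.94, -1.92, 7.34], "claw": 1}, {"slide": [2.8, 5.4, 4.0], "angular": [1.94, -1.92, 7.34], "claw": 1}, {"slide": [3.6, 5.2, 3.7], "angular": [1.94, -1.92, 7.34], "claw": 1}, {"slide": [4.4, 4.8, 3.4], "angular": [1.94, -1.92, 7.34], "claw": 1}, {"slide": [5.1, 4.3, 3.1], "angular": [1.94, -1.92, 7.34], "claw": 1}, {"slide": [5.7, 3.7, 2.7], "angular": [1.94, -1.92, 7.34], "claw": 1}, {"slide": [6.2, 3.0, 2.4], "angular": [1.94, -1.92, 7.34], "claw": 1}, {"slide": [6.6, 2.3, 2.1], "angular": [1.94, -1.92, 7.34], "claw": 1}]
[{"slide": [6.9, 1.5, 1.8], "angular": [1.94, -1.92, 7.34], "claw": 1}, {"slide": [7.1, 0.6, 1.6], "angular": [1.94, -1.92, 7.34], "claw": 1}, {"slide": [7.2, -0.2, 1.3], "angular": [1.94, -1.92, 7.34], "claw": 1}, {"slide": [7.1, -1.1, 1.1], "angular": [1.94, -1.92, 7.34], "claw": 1}]
```

Call:
play_rows(increments=[{"slide": [2, 5.5, 4], "angular": [1.94, -1.92, 7.34], "claw": 1}, {"slide": [3, 5.5, 4], "angular": [1.94, -1.92, 7.34], "claw": 1}, {"slide": [3.5, 5, 3.5], "angular": [1.94, -1.92, 7.34], "claw": 1}, {"slide": [4.5, 5, 3.5], "angular": [1.94, -1.92, 7.34], "claw": 1}, {"slide": [5, 4.5, 3], "angular": [1.94, -1.92, 7.34], "claw": 1}, {"slide": [5.5, 3.5, 2.5], "angular": [1.94, -1.92, 7.34], "claw": 1}, {"slide": [6, 3, 2.5], "angular": [1.94, -1.92, 7.34], "claw": 1}, {"slide": [6.5, 2.5, 2], "angular": [1.94, -1.92, 7.34], "claw": 1}])

```text
time: 8.0
ee_pos: [0.4781, -0.0108, 0.2531]
tcp_rot: [-174.3, 20.2, 121.5]
wrist_force: [0.0, -1.0, 0.0]
opening: 0.0854
grasp_force: 0.0
```

Call:
play_rows(increments=[{"slide": [7, 1.5, 2], "angular": [1.94, -1.92, 7.34], "claw": 1}, {"slide": [7, 0.5, 1.5], "angular": [1.94, -1.92, 7.34], "claw": 1}, {"slide": [7, 0, 1], "angular": [1.94, -1.92, 7.34], "claw": 1}, {"slide": [7, -1, 1], "angular": [1.94, -1.92, 7.34], "claw": 1}, {"slide": [0, 0, 0], "angular": [0, 0, 0], "claw": 1}])

```text
time: 8.5
ee_pos: [0.4709, 0.0122, 0.235]
tcp_rot: [-179.8, 29.6, 90.0]
wrist_force: [-0.1, -0.2, 0.1]
opening: 0.0858
grasp_force: 0.0
```

Run:
```python
from h import *
i=bot.camera_info('wrist'); im=bot.camera('wrist'); cv2.imwrite('pics/w5.png',im[:,:,::-1]); np.save('w5i.npy',i,allow_pickle=True); o=bot.get_obs()
print(o['time'],o['ee_pos'],o['tcp_rot'],o['q'])
```

```text
8.55 [0.47111986 0.01187297 0.23553745] [-179.7598283    29.50786714   90.29907005] [ 16.85818369  -0.39336732  -1.14448743  98.66936233 -28.0938119
 108.98433627]
```

View pics/w5.png

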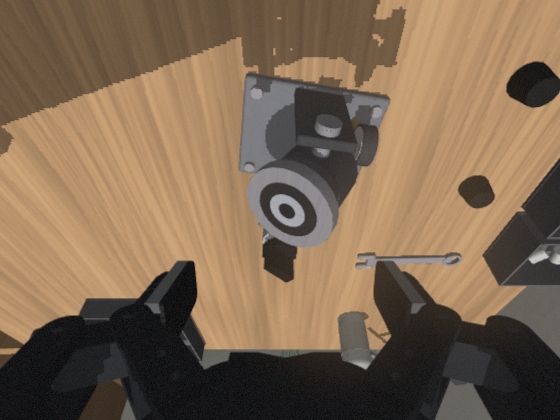

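A clear view of the sloped face: ring centre at (288,210), face ellipse about 90 px across. I'll fit the ring's ellipse and solve the circle pose in closed form.

```bash
cat > seat.py <<'E'
from h import *
def circ(el,i,r):
    (cx,cy),(d1,d2),a=el; th=np.radians(a); A,B=d1/2,d2/2; f=K(i)
    T=np.array([[np.cos(th),-np.sin(th),cx],[np.sin(th),np.cos(th),cy],[0,0,1]])
    Ti=np.linalg.inv(T); C=Ti.T@np.diag([1/A**2,1/B**2,-1])@Ti
    Km=np.array([[f,0,i['cx']],[0,f,i['cy']],[0,0,1]]); Q=Km.T@C@Km
    w,V=np.linalg.eigh(Q)
    if w[1]<0: w,V=-w[::-1],V[:,::-1]
    l3,l2,l1=w[0],w[1],w[2]; v3,v1=V[:,0],V[:,2]; out=[]   # l1>=l2>0>l3
    for s in (1,-1):
        for q in (1,-1):
            g=np.sqrt((l1-l2)/(l1-l3)); h=np.sqrt((l2-l3)/(l1-l3))
            n=s*g*v1+q*h*v3
            if n[2]>0:n=-n
            # centre: pole of the plane
            c=np.linalg.solve(Q,n); c=c*np.sign(c[2]); 
            M=-Q/Q[2,2]
            # scale: radius via eigen relation
            c=c/np.linalg.norm(c)
            # plane n.x=d, intersect scale found from points on ellipse
            pts=np.array([T@[A*np.cos(t),B*np.sin(t),1] for t in np.linspace(0,6.28,40)]); dr=pts@np.linalg.inv(Km).T
            P=dr*((n@c)/(dr@n))[:,None]; m=np.linalg.norm(P-c,axis=1); k=r/m.mean()
            X=np.array(i['R']).T@(c*k-i['t']); out.append((m.std()/m.mean(),X,np.array(i['R']).T@n))
    return sorted(out,key=lambda o:o[0])
E
python3 - <<'E'
from seat import *
i=np.load('w5i.npy',allow_pickle=True).item(); g=cv2.cvtColor(cv2.imread('pics/w5.png'),cv2.COLOR_BGR2GRAY).astype(np.float32)
c=(288,210)
print('profile',[int(g[210,288+k]) for k in range(0,60,2)])
print('profile',[int(g[210-k,288]) for k in range(0,60,2)])
# radial edge: subpixel dark->bright crossing
gs=cv2.GaussianBlur(g,(0,0),.7)
def rad(lo,hi,sign):
    P=[]
    for t in np.linspace(0,2*np.pi,180,endpoint=False):
        r=np.arange(lo,hi,.25); x=(c[0]+r*np.cos(t)).astype(np.float32); y=(c[1]+r*np.sin(t)).astype(np.float32)
        v=cv2.remap(gs,x[None],y[None],cv2.INTER_CUBIC)[0]; d=np.gradient(v)*sign; k=d.argmax()
        P.append((x[k],y[k]))
    return np.array(P,np.float32)
for name,lo,hi,sg,r in (('ring',20,38,1,.028),('ringin',11,24,-1,.016)):
    P=rad(lo,hi,sg); el=cv2.fitEllipseAMS(P)
    for _ in range(3):
        th=np.radians(el[2]);q=(P-el[0])@np.array([[np.cos(th),-np.sin(th)],[np.sin(th),np.cos(th)]]); rr=np.hypot(q[:,0]*2/el[1][0],q[:,1]*2/el[1][1]); ok=abs(rr-1)<.05; el=cv2.fitEllipseAMS(P[ok])
    print(name,el,ok.sum(),rr[ok].std())
    for s,X,n in circ(el,i,r): print(round(s,4),X.round(4),n.round(4),'tilt',np.arccos(n[2]).round(3),'az',np.degrees(np.arctan2(n[1],n[0])).round(1))
E
```

```text
profile [46, 48, 53, 146, 171, 168, 168, 160, 59, 53, 54, 57, 50, 63, 137, 141, 144, 140, 143, 143, 142, 122, 95, 99, 98, 123, 149, 148, 154, 164]
profile [46, 48, 49, 118, 166, 170, 167, 151, 54, 48, 49, 55, 49, 116, 147, 145, 148, 144, 145, 145, 133, 75, 73, 70, 75, 64, 52, 49, 44, 56]
ring ((287.795166015625, 208.9358367919922), (43.37574005126953, 65.19650268554688), 130.46359252929688) 180 0.0102457758508569
0.0 [ 0.4714 -0.051   0.125 ] [-0.4868  0.0825  0.8696] tilt 0.516 az 170.4
0.0 [ 0.4714 -0.051   0.125 ] [-0.4868  0.0825  0.8696] tilt 0.516 az 170.4
0.0 [ 0.4733 -0.0494  0.1233] [0.4791 0.8757 0.0597] tilt 1.511 az 61.3
0.0 [ 0.4733 -0.0494  0.1233] [0.4791 0.8757 0.0597] tilt 1.511 az 61.3
ringin ((286.8192443847656, 210.02891540527344), (26.5574893951416, 39.49757385253906), 129.64956665039062) 180 0.01565857300072361
0.0 [ 0.4712 -0.0401  0.1357] [-0.4733  0.0889  0.8764] tilt 0.502 az 169.4
0.0 [ 0.4712 -0.0401  0.1357] [-0.4733  0.0889  0.8764] tilt 0.502 az 169.4
0.0 [ 0.4718 -0.0395  0.1351] [0.4698 0.8809 0.0574] tilt 1.513 az 61.9
0.0 [ 0.4718 -0.0395  0.1351] [0.4698 0.8809 0.0574] tilt 1.513 az 61.9
```

Seat centre is (0.4714, -0.051, 0.125), slope about 0.51 rad, normal azimuth 170.4°, which agrees with the base edges. Now to the disc.

```bash
python3 -c "
from h import *
R0=Ro.from_euler('xyz',bot.get_obs()['tcp_rot'],degrees=True)
rows([.493,.311,.20],down(-133),18,1)"
```

```text
[{"slide": [15.4, 1.3, -6.5], "angular": [-1.95, 0.76, -7.39], "claw": 1}, {"slide": [15.2, 3.5, -6.2], "angular": [-1.95, 0.76, -7.39], "claw": 1}, {"slide": [14.7, 5.6, -5.8], "angular": [-1.95, 0.76, -7.39], "claw": 1}, {"slide": [13.9, 7.6, -5.4], "angular": [-1.95, 0.76, -7.39], "claw": 1}, {"slide": [12.9, 9.6, -4.9], "angular": [-1.95, 0.76, -7.39], "claw": 1}, {"slide": [11.6, 11.3, -4.4], "angular": [-1.95, 0.76, -7.39], "claw": 1}, {"slide": [10.1, 12.8, -3.9], "angular": [-1.95, 0.76, -7.39], "claw": 1}, {"slide": [8.4, 14.2, -3.3], "angular": [-1.95, 0.76, -7.39], "claw": 1}]
[{"slide": [6.5, 15.2, -2.7], "angular": [-1.95, 0.76, -7.39], "claw": 1}, {"slide": [4.5, 16.0, -2.1], "angular": [-1.95, 0.76, -7.39], "claw": 1}, {"slide": [2.5, 16.5, -1.5], "angular": [-1.95, 0.76, -7.39], "claw": 1}, {"slide": [0.3, 16.8, -0.9], "angular": [-1.95, 0.76, -7.39], "claw": 1}, {"slide": [-1.8, 16.7, -0.3], "angular": [-1.95, 0.76, -7.39], "claw": 1}, {"slide": [-3.9, 16.3, 0.2], "angular": [-1.95, 0.76, -7.39], "claw": 1}, {"slide": [-6.0, 15.7, 0.7], "angular": [-1.95, 0.76, -7.39], "claw": 1}, {"slide": [-8.0, 14.7, 1.1], "angular": [-1.95, 0.76, -7.39], "claw": 1}]
[{"slide": [-9.8, 13.5, 1.5], "angular": [-1.95, 0.76, -7.39], "claw": 1}, {"slide": [-11.5, 12.1, 1.8], "angular": [-1.95, 0.76, -7.39], "claw": 1}]
```

Call:
play_rows(increments=[{"slide": [15.5, 1.5, -6.5], "angular": [-1.95, 0.76, -7.4], "claw": 1}, {"slide": [15, 3.5, -6], "angular": [-1.95, 0.76, -7.4], "claw": 1}, {"slide": [14.5, 5.5, -6], "angular": [-1.95, 0.76, -7.4], "claw": 1}, {"slide": [14, 7.5, -5.5], "angular": [-1.95, 0.76, -7.4], "claw": 1}, {"slide": [13, 9.5, -5], "angular": [-1.95, 0.76, -7.4], "claw": 1}, {"slide": [11.5, 11.5, -4.5], "angular": [-1.95, 0.76, -7.4], "claw": 1}, {"slide": [10, 13, -4], "angular": [-1.95, 0.76, -7.4], "claw": 1}, {"slide": [8.5, 14, -3.5], "angular": [-1.95, 0.76, -7.4], "claw": 1}])

```text
time: 9.35
ee_pos: [0.4816, 0.1446, 0.2217]
tcp_rot: [-169.6, 16.6, 154.3]
wrist_force: [-0.3, 1.7, -0.1]
opening: 0.0854
grasp_force: 0.0
```

Call:
play_rows(increments=[{"slide": [6.5, 15, -2.5], "angular": [-1.95, 0.76, -7.4], "claw": 1}, {"slide": [4.5, 16, -2], "angular": [-1.95, 0.76, -7.4], "claw": 1}, {"slide": [2.5, 16.5, -1.5], "angular": [-1.95, 0.76, -7.4], "claw": 1}, {"slide": [0.5, 17, -1], "angular": [-1.95, 0.76, -7.4], "claw": 1}, {"slide": [-2, 16.5, 0], "angular": [-1.95, 0.76, -7.4], "claw": 1}, {"slide": [-4, 16.5, 0], "angular": [-1.95, 0.76, -7.4], "claw": 1}, {"slide": [-6, 15.5, 0.5], "angular": [-1.95, 0.76, -7.4], "claw": 1}, {"slide": [-8, 14.5, 1], "angular": [-1.95, 0.76, -7.4], "claw": 1}])

```text
time: 10.15
ee_pos: [0.4921, 0.2771, 0.2062]
tcp_rot: [-176.4, 2.2, -147.2]
wrist_force: [-0.2, -0.5, 0.1]
opening: 0.0853
grasp_force: 0.0
```

Call:
play_rows(increments=[{"slide": [-10, 13.5, 1.5], "angular": [-1.95, 0.76, -7.4], "claw": 1}, {"slide": [-11.5, 12, 2], "angular": [-1.95, 0.76, -7.4], "claw": 1}, {"slide": [0, 0, 0], "angular": [0, 0, 0], "claw": 1}])

```text
time: 10.45
ee_pos: [0.4951, 0.3107, 0.2007]
tcp_rot: [-180.0, 0.1, -132.7]
wrist_force: [0.3, 0.3, -0.9]
opening: 0.0856
grasp_force: 0.0
```

Run:
```python
from h import *
i=bot.camera_info('wrist'); im=bot.camera('wrist')[:,:,::-1]; cv2.imwrite('pics/w6.png',im); np.save('w6i.npy',i,allow_pickle=True); o=bot.get_obs()
print(o['time'],o['ee_pos'],o['tcp_rot'],o['q'])
u,v=proj(i,np.array([.493,.311,.02])).astype(int); print(u,v)
c=im[max(v-100,0):v+100,max(u-100,0):u+100]; print(max(v-100,0),max(u-100,0)); cv2.imwrite('pics/z6.png',cv2.resize(np.clip(c*1.6,0,255).astype(np.uint8),None,fx=2.8,fy=2.8,interpolation=cv2.INTER_CUBIC))
```

```text
10.5 [0.49499061 0.30995805 0.20092433] [-1.79905696e+02  6.91958757e-02 -1.32992221e+02] [ 3.20877653e+01  8.84249204e+00  8.84432862e+00  8.99106932e+01
 -7.33083288e-02 -1.49200154e+01]
285 191
91 185
```

View pics/z6.png

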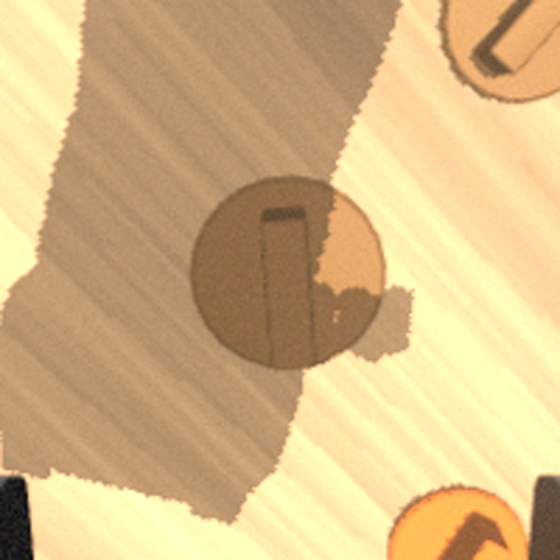

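The large disc's plate is centred at (288,273) in the crop, with the ridge top running from (283.5,220) to (294,362). I compute the tool offsets.

Run:
```python
from h import *
i=np.load('w6i.npy',allow_pickle=True).item()
f=lambda u,v,z: onz(i,(u/2.8+185,v/2.8+91),z)
a=f(283.5,220,.04);b=f(294,362,.04);c=f(288,273,.008)
m=(a+b)/2;yaw=np.degrees(np.arctan2(*(a-b)[1::-1]));print(a,b,'mid',m,'len',np.linalg.norm(a-b),'yaw',yaw,'plate',c)
rows([(m[0]+c[0])/2,(m[1]+c[1])/2,.06],down(yaw),5,1)
```

```text
[0.47492386 0.2919543  0.04      ] [0.50623498 0.33143251 0.04      ] mid [0.49057942 0.3116934  0.04      ] len 0.050387643811602746 yaw -128.41877876572795 plate [0.490684   0.31183102 0.008     ]
[{"slide": [0.4, 0.9, 28.2], "angular": [-0.02, 0.01, -0.91], "claw": 1}, {"slide": [0.3, 0.9, 28.2], "angular": [-0.02, 0.01, -0.91], "claw": 1}, {"slide": [0.3, 0.9, 28.2], "angular": [-0.02, 0.01, -0.91], "claw": 1}, {"slide": [0.3, 0.9, 28.2], "angular": [-0.02, 0.01, -0.91], "claw": 1}, {"slide": [0.3, 0.9, 28.2], "angular": [-0.02, 0.01, -0.91], "claw": 1}]
```

Call:
play_rows(increments=[{"slide": [0.4, 0.9, 28], "angular": [0, 0, -0.9], "claw": 0.6}, {"slide": [0.4, 0.9, 28], "angular": [0, 0, -0.9], "claw": 0.3}, {"slide": [0.3, 0.9, 28], "angular": [0, 0, -0.9], "claw": 0.2}, {"slide": [0.3, 0.9, 28], "angular": [0, 0, -0.9], "claw": 0.2}, {"slide": [0.3, 0.9, 28], "angular": [0, 0, -0.9], "claw": 0.2}, {"slide": [0, 0, 18], "angular": [0, 0, 0], "claw": 0.2}, {"slide": [0, 0, 10], "angular": [0, 0, 0], "claw": 0.2}, {"slide": [0, 0, 0], "angular": [0, 0, 0], "claw": 0.2}])

```text
time: 11.3
ee_pos: [0.4898, 0.311, 0.032]
tcp_rot: [-179.9, -0.1, -128.6]
wrist_force: [0.3, -0.3, 1.0]
opening: 0.0513
grasp_force: 0.0
```

Call:
play_rows(increments=[{"slide": [0, 0, 0], "angular": [0, 0, 0], "claw": -1}, {"slide": [0, 0, 0], "angular": [0, 0, 0], "claw": -1}, {"slide": [0, 0, 0], "angular": [0, 0, 0], "claw": -1}, {"slide": [0, 0, 0], "angular": [0, 0, 0], "claw": -1}, {"slide": [0, 0, 0], "angular": [0, 0, 0], "claw": -1}], squeeze=50)

```text
time: 11.8
ee_pos: [0.4912, 0.3123, 0.0341]
tcp_rot: [-179.9, 0.1, -128.6]
wrist_force: [0.4, -2.3, 7.0]
opening: 0.0151
grasp_force: 50.9
```

Gripped. Lift and plan to the standoff along the seat's normal.

Call:
play_rows(increments=[{"slide": [0, 0, -5], "angular": [0, 0, 0], "claw": -1}, {"slide": [0, 0, -10], "angular": [0, 0, 0], "claw": -1}, {"slide": [0, 0, -25], "angular": [0, 0, 0], "claw": -1}, {"slide": [0, 0, -40], "angular": [0, 0, 0], "claw": -1}, {"slide": [0, 0, -40], "angular": [0, 0, 0], "claw": -1}, {"slide": [0, 0, -40], "angular": [0, 0, 0], "claw": -1}, {"slide": [0, 0, -30], "angular": [0, 0, 0], "claw": -1}, {"slide": [0, 0, 0], "angular": [0, 0, 0], "claw": -1}])

```text
time: 12.6
ee_pos: [0.4911, 0.3129, 0.2277]
tcp_rot: [-179.8, 0.4, -128.6]
wrist_force: [1.0, 0.3, -3.6]
opening: 0.0153
grasp_force: 49.5
```

```bash
cat > goal.py <<'E'
from h import *
S=np.array([.4714,-.051,.125]); th,az=.512,np.radians(170.4)
n=np.array([np.sin(th)*np.cos(az),np.sin(th)*np.sin(az),np.cos(th)])
ty=np.cross([0,0,1],n); ty/=np.linalg.norm(ty)   # level
tz=-n; tx=np.cross(ty,tz)
G=Ro.from_matrix(np.c_[tx,ty,tz])
if tx[0]>0: G=G*Ro.from_euler('z',180,degrees=True)
E
python3 - <<'E'
from goal import *
print(G.as_matrix(),G.as_euler('xyz',degrees=True),S+n*.0925)
o=bot.get_obs();print(o['wrist_force'],o['torque'],o['opening'],o['grasp_force'],o['tcp_rot'],o['ee_pos'])
rows(S+n*.11,G,12,-1)
im=bot.camera('wrist'); cv2.imwrite('pics/w7.png',im[:,:,::-1])
E
```

```text
[[-8.59558224e-01  1.66768747e-01  4.83060912e-01]
 [ 1.45383391e-01  9.85996037e-01 -8.17036376e-02]
 [-4.89921758e-01 -6.24500451e-17 -8.71766408e-01]] [-180.           29.33543911  170.4       ] [ 0.42671687 -0.04344241  0.20563839]
[ 1.02351469  0.34059783 -3.60210326] [ 0.01692856 -0.07844351  0.02375184] 0.015277168504751259 49.48907196521759 [-179.81150513    0.3737043  -128.55579055] [0.49107619 0.31288249 0.22765823]
[{"slide": [26.9, -13.7, 0.4], "angular": [1.3, -2.17, 4.97], "claw": -1}, {"slide": [25.6, -16.0, -0.2], "angular": [1.3, -2.17, 4.97], "claw": -1}, {"slide": [24.1, -18.1, -0.8], "angular": [1.3, -2.17, 4.97], "claw": -1}, {"slide": [22.4, -20.2, -1.2], "angular": [1.3, -2.17, 4.97], "claw": -1}, {"slide": [20.5, -22.1, -1.6], "angular": [1.3, -2.17, 4.97], "claw": -1}, {"slide": [18.5, -23.8, -1.8], "angular": [1.3, -2.17, 4.97], "claw": -1}, {"slide": [16.3, -25.4, -1.9], "angular": [1.3, -2.17, 4.97], "claw": -1}, {"slide": [14.0, -26.7, -1.9], "angular": [1.3, -2.17, 4.97], "claw": -1}]
[{"slide": [11.5, -27.9, -1.7], "angular": [1.3, -2.17, 4.97], "claw": -1}, {"slide": [9.0, -28.8, -1.5], "angular": [1.3, -2.17, 4.97], "claw": -1}, {"slide": [6.4, -29.5, -1.1], "angular": [1.3, -2.17, 4.97], "claw": -1}, {"slide": [3.8, -29.9, -0.6], "angular": [1.3, -2.17, 4.97], "claw": -1}]
```

Call:
play_rows(increments=[{"slide": [27, -13.5, 0], "angular": [1.3, -2.2, 5], "claw": -1}, {"slide": [25.5, -16, 0], "angular": [1.3, -2.2, 5], "claw": -1}, {"slide": [24, -18, -1], "angular": [1.3, -2.2, 5], "claw": -1}, {"slide": [22.5, -20, -1], "angular": [1.3, -2.2, 5], "claw": -1}, {"slide": [20.5, -22, -1.5], "angular": [1.3, -2.2, 5], "claw": -1}, {"slide": [18.5, -24, -2], "angular": [1.3, -2.2, 5], "claw": -1}, {"slide": [16.5, -25.5, -2], "angular": [1.3, -2.2, 5], "claw": -1}, {"slide": [14, -26.5, -2], "angular": [1.3, -2.2, 5], "claw": -1}])

```text
time: 13.45
ee_pos: [0.4393, 0.0747, 0.2167]
tcp_rot: [-176.2, 19.6, -168.5]
wrist_force: [-1.0, -0.9, -3.6]
opening: 0.0147
grasp_force: 49.4
```

Call:
play_rows(increments=[{"slide": [11.5, -28, -1.5], "angular": [1.3, -2.1, 5], "claw": -1}, {"slide": [9, -29, -1.5], "angular": [1.3, -2.1, 5], "claw": -1}, {"slide": [6.5, -29.5, -1], "angular": [1.3, -2.1, 5], "claw": -1}, {"slide": [4, -30, -0.5], "angular": [1.3, -2.1, 4.8], "claw": -1}, {"slide": [0, 0, 0], "angular": [0, 0, 0], "claw": -1}, {"slide": [0, 0, 0], "angular": [0, 0, 0], "claw": -1}])

```text
time: 14.05
ee_pos: [0.4149, -0.043, 0.2148]
tcp_rot: [-179.8, 28.8, 170.3]
wrist_force: [-0.3, 0.1, -3.7]
opening: 0.0153
grasp_force: 50.2
```

Run:
```python
from goal import *
o=bot.get_obs();R=Ro.from_euler('xyz',o['tcp_rot'],degrees=True)
d=o['ee_pos']-S;print(o['time'],'tool-frame to axis',R.inv().apply(-d)*1000,'along n',d@n*1000,'rot err',(R.inv()*G).as_rotvec(degrees=True))
print(o['wrist_force'],o['wrist_force']@n,o['torque'],o['grasp_force'],o['opening'],o['q'])
i=bot.camera_info('wrist'); im=bot.camera('wrist')[:,:,::-1]; cv2.imwrite('pics/w8.png',im); np.save('w8i.npy',i,allow_pickle=True)
# bronze plate mask
h=cv2.cvtColor(im,cv2.COLOR_BGR2HSV); 
Rt=R.as_matrix()
def tp(x,y,z): return proj(i,o['ee_pos']+Rt@np.array([x,y,z]))
print('expected plate top-edge px', [tp(.038*np.cos(a),.038*np.sin(a),.0255).round(1).tolist() for a in np.radians([0,45,-45,90,-90])])
u,v=tp(.038,0,.0255).astype(int)
for k in range(-30,31,3): print(v+k, im[v+k,u].tolist(), im[v+k,u+40].tolist(),im[v+k,u-40].tolist())
```

```text
14.05 tool-frame to axis [ -6.78688169   1.96313627 106.19230091] along n 106.26244156405885 rot err [-0.24136582 -0.57560097 -0.11301448]
[-0.25573127  0.06065808 -3.67411613] -3.0744812525035967 [ 0.1845829   0.81735601 -0.02040497] 50.158100724220276 0.015284411934390939 [ -4.06336717 -43.28635117 -35.1825428   69.47749144  -2.90061258
   4.97237928]
expected plate top-edge px [[283.7, 193.9], [336.0, 214.9], [231.5, 215.0], [354.3, 262.5], [213.3, 262.6]]
163 [92, 92, 89] [95, 94, 94] [41, 39, 46]
166 [94, 92, 91] [93, 94, 93] [46, 46, 49]
169 [47, 47, 47] [97, 95, 97] [48, 46, 50]
172 [72, 71, 73] [94, 94, 95] [43, 45, 48]
175 [117, 115, 118] [139, 137, 135] [42, 44, 48]
178 [118, 116, 116] [156, 151, 150] [43, 45, 49]
181 [116, 115, 115] [155, 150, 149] [43, 45, 46]
184 [119, 116, 116] [146, 141, 142] [50, 55, 61]
187 [115, 113, 114] [88, 87, 93] [49, 66, 75]
190 [89, 91, 98] [115, 114, 118] [49, 54, 59]
193 [44, 64, 85] [116, 115, 118] [39, 42, 47]
196 [47, 65, 86] [119, 117, 121] [77, 77, 81]
199 [57, 79, 106] [116, 113, 118] [187, 185, 185]
202 [53, 76, 105] [52, 66, 82] [192, 187, 191]
205 [56, 80, 105] [48, 69, 91] [42, 63, 83]
208 [53, 77, 103] [53, 74, 100] [50, 71, 92]
211 [52, 77, 104] [58, 82, 110] [53, 78, 106]
214 [42, 56, 77] [54, 80, 107] [51, 78, 106]
217 [33, 49, 64] [52, 78, 105] [54, 80, 107]
220 [36, 48, 68] [52, 79, 105] [53, 79, 107]
223 [34, 50, 67] [56, 80, 108] [54, 82, 108]
```

Run:
```python
from goal import *
from scipy.optimize import least_squares
i=np.load('w8i.npy',allow_pickle=True).item(); im=cv2.imread('pics/w8.png'); o=bot.get_obs(); Rt=Ro.from_euler('xyz',o['tcp_rot'],degrees=True).as_matrix()
f=im.astype(float); b=cv2.GaussianBlur(f[:,:,2]/(f[:,:,0]+8),(0,0),.8)   # red/blue ratio: bronze >1.5, steel ~1
P=[]
for u in range(222,346,3):
    col=b[150:262,u]
    k=np.where((col[:-1]<1.35)&(col[1:]>=1.35))[0]
    if len(k): 
        k=k[-1] if False else k[0]; P.append((u,150+k+(1.35-col[k])/(col[k+1]-col[k])))
P=np.array(P); print(P[::4].round(1).tolist())
o0=-i['R'].T@i['t']; D=np.c_[(P-[i['cx'],i['cy']])/K(i),np.ones(len(P))]@i['R']
ot=Rt.T@(o0-o['ee_pos']); Dt=D@Rt
def res(p,h=.034):
    ph,x,y=p; M=Ro.from_euler('y',ph).as_matrix(); c=np.array([x,0,0])+M@[0,y,h]; nn=M[:,2]
    X=ot+Dt*(((c-ot)@nn)/(Dt@nn))[:,None]; return np.linalg.norm(X-c,axis=1)-.038
for h in (.032,.034,.036):
    r=least_squares(res,[0,0,0],args=(h,),loss='soft_l1',f_scale=.0005); J=r.jac; 
    print(h,np.degrees(r.x[0]),r.x[1:]*1000,'rms mm',np.sqrt((r.fun**2).mean())*1e3,'sd',np.degrees(np.sqrt(np.linalg.inv(J.T@J)[0,0])*.0005))
```

```text
[[222.0, 176.6], [234.0, 212.1], [246.0, 182.7], [258.0, 196.1], [270.0, 193.0], [282.0, 191.5], [294.0, 191.7], [306.0, 194.6], [318.0, 199.3], [330.0, 206.9], [342.0, 219.5]]
0.032 2.7769822469584984 [-0.76033    -0.24953582] rms mm 4.189894065699991 sd 2.696220728940985
0.034 4.486013310668195 [-1.98231678 -0.23798729] rms mm 4.228398487123414 sd 2.4332686815709432
0.036 6.153415329613109 [-3.26490192 -0.22794345] rms mm 4.2685433586129635 sd 2.2176103860522893
```

Call:
play_rows(increments=[{"slide": [-2, 0.7, 15], "angular": [-0.1, -0.2, 0], "claw": -1}, {"slide": [-2, 0.7, 20], "angular": [-0.1, -0.2, 0], "claw": -1}, {"slide": [-2, 0.6, 15], "angular": [0, -0.2, 0], "claw": -1}, {"slide": [0, 0, 6], "angular": [0, 0, 0], "claw": -1}, {"slide": [0, 0, 0], "angular": [0, 0, 0], "claw": -1}, {"slide": [0, 0, 0], "angular": [0, 0, 0], "claw": -1}], squeeze=35)

```text
time: 14.7
ee_pos: [0.448, -0.0458, 0.1709]
tcp_rot: [180.0, 29.5, 170.4]
wrist_force: [-0.6, 0.1, -3.7]
opening: 0.0153
grasp_force: 50.1
```

```bash
cat > st.py <<'E'
from goal import *
o=bot.get_obs();R=Ro.from_euler('xyz',o['tcp_rot'],degrees=True)
d=o['ee_pos']-S;print(o['time'],'tool-frame to seat',R.inv().apply(-d)*1000,'along n',d@n*1000,'rot err',(R.inv()*G).as_rotvec(degrees=True))
print('F tool',R.inv().apply(o['wrist_force']),'T tool',R.inv().apply(o['torque']),o['grasp_force'],o['opening'],o['q'])
E
python3 st.py
```

```text
14.7 tool-frame to seat [ 1.77412661 -1.27280736 51.72840795] along n 51.73270707807862 rot err [ 0.01107393  0.13558586 -0.02602135]
F tool [2.40500085 0.01305602 2.94094546] T tool [ 0.02436192  0.81874372 -0.00712207] 50.09666562080383 0.015318168274605035 [ -4.30169962 -39.80289868 -38.76363622  61.67230717  -2.59285122
   4.64189968]
```

Call:
play_rows(increments=[{"slide": [0, 0, 6], "angular": [0, 0, 0], "claw": -1}, {"slide": [0, 0, 5], "angular": [0, 0, 0], "claw": -1}, {"slide": [0, 0, 2], "angular": [0, 0, 0], "claw": -1}, {"slide": [0, 0, 2], "angular": [0, 0, 0], "claw": -1}, {"slide": [0, 0, 0], "angular": [0, 0, 0], "claw": -1}, {"slide": [0, 0, 0], "angular": [0, 0, 0], "claw": -1}])

```text
time: 15.3
ee_pos: [0.4553, -0.0475, 0.1577]
tcp_rot: [180.0, 29.5, 170.3]
wrist_force: [0.9, -0.0, -3.6]
opening: 0.0147
grasp_force: 50.1
```

```bash
python3 st.py
```

```text
15.3 tool-frame to seat [ 1.80210203 -0.74349739 36.55665244] along n 36.56155683446688 rot err [-0.01781512  0.16828469 -0.0849457 ]
F tool [0.98798442 0.14999244 3.58365235] T tool [-0.01143276  0.84287601 -0.03418187] 50.14135479927063 0.014702261520346743 [ -4.48579926 -38.76040365 -39.72743763  59.62850951  -2.53399235
   4.53885723]
```

Call:
play_rows(increments=[{"slide": [0, 0, 1], "angular": [0, 0, 0], "claw": -1}, {"slide": [0, 0, 1], "angular": [0, 0, 0], "claw": -1}, {"slide": [0, 0, 1], "angular": [0, 0, 0], "claw": -1}, {"slide": [0, 0, 0], "angular": [0, 0, 0], "claw": -1}])

```text
time: 15.7
ee_pos: [0.4567, -0.0477, 0.1554]
tcp_rot: [180.0, 29.5, 170.3]
wrist_force: [-6.2, 0.7, 1.6]
opening: 0.0151
grasp_force: 51.3
```

```bash
python3 st.py
```

```text
15.7 tool-frame to seat [ 1.94433082 -0.7745807  33.86175404] along n 33.867569760634005 rot err [-0.01707433  0.18326558 -0.08151311]
F tool [ 4.62622147 -0.37703141 -4.49189776] T tool [ 0.06271887  1.35562621 -0.01039162] 51.260477900505066 0.015063746801554449 [ -4.50272247 -38.55383463 -39.88257154  59.25114668  -2.52611002
   4.52000921]
```

Call:
play_rows(increments=[{"slide": [0, 0, 1], "angular": [0, 0, 0], "claw": -1}, {"slide": [0, 0, 1], "angular": [0, 0, 0], "claw": -1}, {"slide": [0, 0, 1], "angular": [0, 0, 0], "claw": -1}, {"slide": [0, 0, 0], "angular": [0, 0, 0], "claw": -1}, {"slide": [0, 0, 0], "angular": [0, 0, 0], "claw": -1}])

```text
time: 16.2
ee_pos: [0.4581, -0.0479, 0.1531]
tcp_rot: [180.0, 29.5, 170.3]
wrist_force: [-8.2, 1.6, 3.4]
opening: 0.0151
grasp_force: 51.6
```

```bash
python3 st.py
python3 - <<'E'
from goal import *
i=bot.camera_info('wrist'); im=bot.camera('wrist')[:,:,::-1]; cv2.imwrite('pics/w9.png',im); np.save('w9i.npy',i,allow_pickle=True)
f=cv2.GaussianBlur(im.astype(float),(0,0),.7)
for u in (258,283,308):
    print(u,[(v,f[v,u].astype(int).tolist()) for v in range(168,206,2)])
cv2.imwrite('pics/side9.png',bot.camera('side')[:,:,::-1]);
E
```

```text
16.2 tool-frame to seat [ 2.0071926  -0.80505084 31.11063345] along n 31.116862118370207 rot err [-0.01305613  0.1877666  -0.07919513]
F tool [ 5.63900979  0.22667944 -7.09094269] T tool [0.12012392 1.57397589 0.04156899] 51.582573652267456 0.015066027285804603 [ -4.52264377 -38.33993768 -40.03880305  58.87544903  -2.51266474
   4.5001185 ]
258 [(168, [98, 94, 94]), (170, [96, 93, 92]), (172, [96, 93, 92]), (174, [96, 93, 92]), (176, [83, 81, 81]), (178, [54, 54, 55]), (180, [64, 64, 65]), (182, [79, 78, 79]), (184, [104, 101, 103]), (186, [123, 119, 122]), (188, [123, 120, 123]), (190, [126, 122, 125]), (192, [124, 121, 124]), (194, [116, 115, 118]), (196, [55, 68, 83]), (198, [49, 69, 92]), (200, [50, 71, 94]), (202, [53, 78, 105]), (204, [55, 82, 111])]
283 [(168, [92, 89, 88]), (170, [56, 56, 55]), (172, [50, 50, 50]), (174, [51, 52, 53]), (176, [74, 73, 74]), (178, [80, 78, 80]), (180, [114, 110, 113]), (182, [124, 121, 123]), (184, [121, 118, 121]), (186, [123, 120, 123]), (188, [123, 121, 123]), (190, [93, 97, 103]), (192, [49, 64, 82]), (194, [47, 67, 89]), (196, [49, 70, 93]), (198, [55, 80, 108]), (200, [56, 82, 110]), (202, [55, 81, 109]), (204, [56, 82, 109])]
308 [(168, [98, 95, 95]), (170, [98, 95, 96]), (172, [100, 96, 96]), (174, [98, 94, 94]), (176, [72, 71, 72]), (178, [50, 49, 52]), (180, [65, 64, 66]), (182, [77, 76, 78]), (184, [96, 95, 98]), (186, [122, 119, 122]), (188, [123, 121, 124]), (190, [124, 121, 124]), (192, [125, 122, 124]), (194, [85, 89, 97]), (196, [49, 65, 85]), (198, [50, 69, 91]), (200, [51, 73, 97]), (202, [54, 80, 108]), (204, [54, 80, 109])]
```

Contact-force analysis puts the contact about 30 mm upslope of centre. So the disc sits a few degrees tilted in the grip, as the image fit also suggested. I'll back off, rotate the tool -3° about y around the disc's underside, and press again.

Call:
play_rows(increments=[{"slide": [0, 0, -5], "angular": [0, 0, 0], "claw": -1}, {"slide": [0, 0, -3], "angular": [0, 0, 0], "claw": -1}, {"slide": [0.9, 0, 0], "angular": [0, -1.5, 0], "claw": -1}, {"slide": [0.9, 0, 0], "angular": [0, -1.5, 0], "claw": -1}, {"slide": [0, 0, 0], "angular": [0, 0, 0], "claw": -1}, {"slide": [0, 0, 0], "angular": [0, 0, 0], "claw": -1}])

```text
time: 16.9
ee_pos: [0.4527, -0.047, 0.1585]
tcp_rot: [180.0, 32.5, 170.3]
wrist_force: [-0.8, -0.1, -3.5]
opening: 0.0152
grasp_force: 50.2
```

```bash
python3 st.py
```

```text
16.9 tool-frame to seat [ 1.87938177 -0.79797122 38.49157019] along n 38.53651999156717 rot err [-0.01533652  3.1454414  -0.07884349]
F tool [ 2.54830338 -0.19544426  2.49542899] T tool [0.02180238 0.9765882  0.00898189] 50.167946219444275 0.015203151228348474 [ -4.239404   -42.4242375  -42.58466619  57.47374615  -2.89318357
   4.60429908]
```

Call:
play_rows(increments=[{"slide": [0, 0, 3], "angular": [0, 0, 0], "claw": -1}, {"slide": [0, 0, 2], "angular": [0, 0, 0], "claw": -1}, {"slide": [0, 0, 1], "angular": [0, 0, 0], "claw": -1}, {"slide": [0, 0, 1], "angular": [0, 0, 0], "claw": -1}, {"slide": [0, 0, 1], "angular": [0, 0, 0], "claw": -1}, {"slide": [0, 0, 0], "angular": [0, 0, 0], "claw": -1}, {"slide": [0, 0, 0], "angular": [0, 0, 0], "claw": -1}])

```text
time: 17.6
ee_pos: [0.4572, -0.0477, 0.1523]
tcp_rot: [180.0, 32.5, 170.3]
wrist_force: [-7.6, 1.3, 4.5]
opening: 0.015
grasp_force: 51.6
```

```bash
python3 st.py
```

```text
17.6 tool-frame to seat [ 2.39226522 -0.83475179 30.83479159] along n 30.919650493664072 rot err [-0.01147149  3.16062057 -0.07734712]
F tool [ 4.07967751  0.02578959 -7.94363162] T tool [0.00717876 1.81784126 0.01416515] 51.63265764713287 0.015006336499460683 [ -4.31251668 -41.71471385 -42.94956009  56.38077068  -2.8513424
   4.5403113 ]
```

```bash
cat > avg.py <<'E'
from goal import *
import sys
F=[];T=[];P=[]
for k in range(8):
    bot.camera('top'); o=bot.get_obs(); R=Ro.from_euler('xyz',o['tcp_rot'],degrees=True)
    F.append(R.inv().apply(o['wrist_force']));T.append(R.inv().apply(o['torque']));P.append(R.inv().apply(S-o['ee_pos'])*1000)
print(o['time'],'F',np.mean(F,0).round(2),np.std(F,0).round(2),'T',np.mean(T,0).round(3),np.std(T,0).round(3),'P',np.mean(P,0).round(2),'rot',(R.inv()*G).as_rotvec(degrees=True).round(2),'grip',o['grasp_force'])
E
python3 avg.py
```

```text
18.0 F [ 4.43  0.33 -8.22] [0.38 0.47 0.46] T [0.015 1.842 0.012] [0.027 0.025 0.024] P [ 2.39 -0.82 30.86] rot [-0.01  3.16 -0.08] grip 51.63170635700226
```

Call:
play_rows(increments=[{"slide": [0, 0, -5], "angular": [0, 0, 0], "claw": -1}, {"slide": [0, 0, -3], "angular": [0, 0, 0], "claw": -1}, {"slide": [-0.9, 0, 0], "angular": [0, 1.5, 0], "claw": -1}, {"slide": [0, 0, 0], "angular": [0, 0, 0], "claw": -1}, {"slide": [0, 0, 0], "angular": [0, 0, 0], "claw": -1}])

```text
time: 18.5
ee_pos: [0.4535, -0.0472, 0.1585]
tcp_rot: [180.0, 31.0, 170.3]
wrist_force: [-0.5, -0.5, -3.9]
opening: 0.0149
grasp_force: 50.1
```

```bash
python3 avg.py
```

```text
18.9 F [2.25 0.19 3.76] [0.5  0.8  0.32] T [-0.002  0.881 -0.008] [0.033 0.037 0.028] P [ 1.61 -0.77 38.29] rot [-0.02  1.67 -0.08] grip 50.143648982048035
```

Call:
play_rows(increments=[{"slide": [0, 0, 3], "angular": [0, 0, 0], "claw": -1}, {"slide": [0, 0, 2], "angular": [0, 0, 0], "claw": -1}, {"slide": [0, 0, 1], "angular": [0, 0, 0], "claw": -1}, {"slide": [0, 0, 1], "angular": [0, 0, 0], "claw": -1}, {"slide": [0, 0, 1], "angular": [0, 0, 0], "claw": -1}, {"slide": [0, 0, 0], "angular": [0, 0, 0], "claw": -1}, {"slide": [0, 0, 0], "angular": [0, 0, 0], "claw": -1}])

```text
time: 19.6
ee_pos: [0.4577, -0.0479, 0.1527]
tcp_rot: [180.0, 31.0, 170.3]
wrist_force: [-5.8, 2.0, 4.2]
opening: 0.0151
grasp_force: 51.5
```

```bash
python3 avg.py
```

```text
20.0 F [ 3.58  0.08 -6.95] [0.58 0.71 0.42] T [ 0.009  1.584 -0.012] [0.026 0.033 0.028] P [ 2.27 -0.82 30.98] rot [-0.01  1.7  -0.08] grip 51.53995156288147
```

Call:
play_rows(increments=[{"slide": [0, 0, -5], "angular": [0, 0, 0], "claw": -1}, {"slide": [0, 0, -3], "angular": [0, 0, 0], "claw": -1}, {"slide": [-2.1, 0, 0], "angular": [0, 3.5, 0], "claw": -1}, {"slide": [0, 0, 3], "angular": [0, 0, 0], "claw": -1}, {"slide": [0, 0, 2], "angular": [0, 0, 0], "claw": -1}, {"slide": [0, 0, 1], "angular": [0, 0, 0], "claw": -1}, {"slide": [0, 0, 1], "angular": [0, 0, 0], "claw": -1}, {"slide": [0, 0, 1], "angular": [0, 0, 0], "claw": -1}])

```text
time: 20.8
ee_pos: [0.4595, -0.0481, 0.154]
tcp_rot: [180.0, 27.7, 170.3]
wrist_force: [-3.0, 0.1, 5.8]
opening: 0.0153
grasp_force: 51.5
```

```bash
python3 avg.py; python3 avg.py
```

```text
21.2 F [ 0.48  0.22 -7.05] [0.86 0.54 0.31] T [-0.037  0.15  -0.003] [0.012 0.032 0.026] P [ 2.6  -0.84 31.43] rot [-0.01 -1.64 -0.08] grip 51.5235561132431
21.6 F [ 0.78  0.26 -7.12] [0.41 0.45 0.44] T [-0.033  0.151  0.007] [0.021 0.048 0.02 ] P [ 2.6  -0.85 31.47] rot [-0.   -1.64 -0.08] grip 51.52288734912872
```

Call:
play_rows(increments=[{"slide": [0, 0, -5], "angular": [0, 0, 0], "claw": -1}, {"slide": [0, 0, -3], "angular": [0, 0, 0], "claw": -1}, {"slide": [1.2, 0, 0], "angular": [0, -2, 0], "claw": -1}, {"slide": [0, 0, 3], "angular": [0, 0, 0], "claw": -1}, {"slide": [0, 0, 2], "angular": [0, 0, 0], "claw": -1}, {"slide": [0, 0, 1], "angular": [0, 0, 0], "claw": -1}, {"slide": [0, 0, 1], "angular": [0, 0, 0], "claw": -1}, {"slide": [0, 0, 1], "angular": [0, 0, 0], "claw": -1}])

```text
time: 22.4
ee_pos: [0.4571, -0.0478, 0.1514]
tcp_rot: [180.0, 29.3, 170.3]
wrist_force: [-10.1, 1.5, 2.1]
opening: 0.0153
grasp_force: 51.6
```

```bash
python3 avg.py; python3 avg.py
```

```text
22.8 F [ 8.45 -0.02 -7.26] [0.5  0.49 0.51] T [0.063 2.033 0.006] [0.042 0.045 0.022] P [ 0.18 -0.73 30.17] rot [-0.02 -0.05 -0.07] grip 51.59126579761505
23.2 F [ 8.7   0.01 -7.77] [0.4  0.44 0.4 ] T [0.054 2.077 0.   ] [0.019 0.026 0.04 ] P [ 0.18 -0.73 30.21] rot [-0.02 -0.05 -0.07] grip 51.59208655357361
```

Calibrated against both rim contacts (±38 mm), the original orientation puts the contact near centre, so the disc was flush there. I'll re-press cleanly at this orientation to remove the side load, then go to mid-travel.

Call:
play_rows(increments=[{"slide": [0, 0, -5], "angular": [0, 0, 0], "claw": -1}, {"slide": [0, 0, -4], "angular": [0, 0, 0], "claw": -1}, {"slide": [0, 0, 0], "angular": [0, 0, 0], "claw": -1}, {"slide": [0, 0, 0], "angular": [0, 0, 0], "claw": -1}, {"slide": [0, 0, 0], "angular": [0, 0, 0], "claw": -1}])

```text
time: 23.7
ee_pos: [0.4538, -0.0472, 0.1598]
tcp_rot: [180.0, 29.5, 170.3]
wrist_force: [0.0, 0.4, -3.8]
opening: 0.0153
grasp_force: 50.2
```

```bash
python3 avg.py
```

```text
24.1 F [ 1.52 -0.2   3.44] [0.41 0.7  0.5 ] T [ 0.002  0.837 -0.005] [0.023 0.034 0.03 ] P [ 1.61 -0.78 39.43] rot [-0.02  0.16 -0.08] grip 50.17616093158722
```

Call:
play_rows(increments=[{"slide": [0, 0, 2], "angular": [0, 0, 0], "claw": -1}, {"slide": [0, 0, 1.5], "angular": [0, 0, 0], "claw": -1}, {"slide": [0, 0, 1], "angular": [0, 0, 0], "claw": -1}, {"slide": [0, 0, 1], "angular": [0, 0, 0], "claw": -1}, {"slide": [0, 0, 1], "angular": [0, 0, 0], "claw": -1}, {"slide": [0, 0, 1], "angular": [0, 0, 0], "claw": -1}, {"slide": [0, 0, 1], "angular": [0, 0, 0], "claw": -1}, {"slide": [0, 0, 0], "angular": [0, 0, 0], "claw": -1}])

```text
time: 24.9
ee_pos: [0.4577, -0.0479, 0.1532]
tcp_rot: [180.0, 29.5, 170.3]
wrist_force: [-8.7, 1.8, 2.9]
opening: 0.0153
grasp_force: 51.5
```

```bash
python3 avg.py; python3 avg.py
```

```text
25.3 F [ 6.45  0.01 -6.33] [0.62 0.53 0.46] T [ 0.047  1.671 -0.022] [0.019 0.039 0.021] P [ 1.64 -0.79 31.54] rot [-0.01  0.15 -0.08] grip 51.51556134223938
25.7 F [ 6.33  0.04 -6.49] [0.37 0.38 0.59] T [0.062 1.674 0.003] [0.036 0.026 0.038] P [ 1.64 -0.78 31.54] rot [-0.02  0.15 -0.08] grip 51.51533782482147
```

Contact centre is about 9 mm from the middle, inside the disc, and the contact height is at its minimum near this angle, so the disc is flush. Now a final push to mid-travel.

Call:
play_rows(increments=[{"slide": [0.1, 0, 1], "angular": [0, 0, 0], "claw": -1}, {"slide": [0.1, 0, 1], "angular": [0, 0, 0], "claw": -1}, {"slide": [0.1, 0, 1], "angular": [0, 0, 0], "claw": -1}, {"slide": [0, 0, 0], "angular": [0, 0, 0], "claw": -1}, {"slide": [0, 0, 0], "angular": [0, 0, 0], "claw": -1}, {"slide": [0, 0, 0], "angular": [0, 0, 0], "claw": -1}])

```text
time: 26.3
ee_pos: [0.459, -0.0481, 0.1509]
tcp_rot: [180.0, 29.5, 170.3]
wrist_force: [-9.4, 1.6, 4.0]
opening: 0.0152
grasp_force: 51.8
```

```bash
python3 avg.py; python3 avg.py
python3 - <<'E'
from goal import *
# centring check: disc edge vs seat rim, both cast on the pressed face plane
i=bot.camera_info('wrist'); im=bot.camera('wrist')[:,:,::-1]; cv2.imwrite('pics/w10.png',im); o=bot.get_obs(); R=Ro.from_euler('xyz',o['tcp_rot'],degrees=True).as_matrix()
f=cv2.GaussianBlur(im.astype(float),(0,0),.7); g=f.mean(2); rb=f[:,:,2]/(f[:,:,0]+8)
o0=-i['R'].T@i['t']; c0=o['ee_pos']+R@[0,0,.0345]
def cast(P):
    D=np.c_[(np.array(P)-[i['cx'],i['cy']])/K(i),np.ones(len(P))]@i['R']; nn=R[:,2]
    return ((o0+D*(((c0-o0)@nn)/(D@nn))[:,None])-c0)@R*1000
A=[];B=[]
for u in range(258,322,4):
    k=[v for v in range(182,215) if rb[v,u]<1.35<=rb[v+1,u]]
    if k: A.append((u,k[0]+.5)); 
    k2=[v for v in range(165,190) if g[v,u]<98<=g[v+1,u]]
    if k2: B.append((u,k2[-1]+.5))
for nme,P,r in (('disc',A,38),('rim',B,42)):
    X=cast(P); cx=X[:,0]-np.sqrt(np.maximum(r*r-X[:,1]**2,0)); print(nme,len(P),'centre x if y=0',np.median(cx),X[::5,:2].round(1).tolist())
E
```

```text
26.7 F [ 6.4  -0.36 -8.26] [0.42 0.26 0.39] T [ 0.069  1.702 -0.004] [0.031 0.029 0.029] P [ 1.65 -0.8  28.8 ] rot [-0.01  0.18 -0.08] grip 51.835615038871765
27.1 F [ 6.22 -0.25 -8.3 ] [0.61 0.64 0.44] T [0.056 1.706 0.012] [0.024 0.014 0.023] P [ 1.63 -0.79 28.8 ] rot [-0.01  0.18 -0.08] grip 51.83601200580597
disc 16 centre x if y=0 -0.6600027953292589 [[34.5, -13.8], [37.2, -3.1], [36.6, 7.6], [32.8, 18.4]]
rim 16 centre x if y=0 1.2354886705991461 [[41.0, -13.6], [43.1, -3.0], [42.6, 7.5], [38.8, 18.2]]
```

Seat pushed about 6 mm, disc centred within about 2 mm, contact centre about 3 mm. Handing in.

```bash
python3 -c "
from workcell import bot
print(bot.job_done()); o=bot.get_obs(); print(o['time'],o['wrist_force'],o['grasp_force'])"
```

```text
the job is handed in; nothing more can be done
None
the job is handed in; nothing more can be done
```

I handed the job in; no verdict was shown. By my measurements the cap is turned to its stop, and the bronze disc is still gripped, flush and centred within about 2 mm, with the seat pushed in about 6 mm.

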